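Weigh out scrap brass on the locksmith's spring scale

TASK

Carry the red parts tray to the spring scale and tip its four old cam locks into the weigh pan, then set the empty tray back upright on its black rubber mat and let go. After that add brass padlocks from the bench to the pan, only as many as it takes for the red pointer to come to rest inside the green band. Keep the steel lock case that is already in the pan there, and do not disturb the jar, the screwdriver and the box of key blanks.

Things in the scene. Friction and masses are not known exactly. Their poses are not given: they have to be found in the camera images.
- pan (a joint): how far the weigh pan has sunk on its spring, in m: 0 = empty, about 6.5 mm per 100 g of load, stop at 0.055. The pointer is inside the green band from 0.0335 to 0.0430 (about 512 to 657 g in the pan); below the green band (red band) it is overloaded. A padlock (about 125 g) sinks it about 8 mm, so the band is wider than one padlock's step
- scale: grey spring scale fixed to the bench; origin: under the pan's axis, on the bench; x away from its column, z up. Base 250 x 190 mm (x -145 to +105 mm), 28 mm high. Column at x -157 to -127 mm, 80 mm wide, 233 mm high, on the robot's side of the pan; its white face (looking to +x) carries black ticks, the green band (172 to 181.5 mm above the bench) and the red band under it
- pan_in (a point): centre of the pan's inner floor (95 mm above the bench when empty); it sinks with the pan. Round aluminium pan, floor 120 mm across inside, flaring to 202 mm inside at the rim
- pan_rim (a point): centre of the pan's mouth, 60 mm above its inner floor; rim 210 mm across outside, 155 mm above the bench when empty; sinks with the pan
- pointer (a point): middle of the red pointer bar (56 mm wide, 3 mm thick) that rides on the pan in front of the white scale face, on a thin upright strip at the pan's rim on the column side; 215 mm above the bench when the pan is empty
- green_mid (a point): middle of the green band, level with the pointer when the load is right (band 9.5 mm high)
- mat: black rubber mat, 220 (x) x 170 (y) x 3 mm, fixed, on which the tray stands; origin: centre of its underside
- tray: red parts tray, 160 (x) x 110 (y) mm, floor 4 mm thick, walls 4 mm thick and 35 mm high at both sides and the back (+x); the front (-x) is open. A black overhead handle stands on the back wall: a bar along x, 16 mm wide and 16 mm high, its centre line 85 mm above the underside, from x -35 to +80 mm; its post is at x 68 to 80 mm. 250 g empty. Origin: centre of its underside
- tray_grip (a point): place to grip the handle bar, near the loaded tray's balance point: 12 mm behind the tray's centre (+x), 85 mm above its underside; close across the tray's y
- tray_lip (a point): middle of the open front edge of the tray's floor, on its upper face
- lockcase: old flat steel lock case, 50 x 30 x 12 mm, 80 to 200 g, lying in the pan from the start; origin: centre of its underside
- camlock0: old cam lock, about 60 g: steel head disc 24 mm across and 5 mm thick, brass square body 16 x 16 x 21 mm on it; stands head down on the tray's floor at the start; origin: centre of the head's outer face
- camlock1: old cam lock, about 60 g: steel head disc 24 mm across and 5 mm thick, brass square body 16 x 16 x 21 mm on it; stands head down on the tray's floor at the start; origin: centre of the head's outer face
- camlock2: old cam lock, about 60 g: steel head disc 24 mm across and 5 mm thick, brass square body 16 x 16 x 21 mm on it; stands head down on the tray's floor at the start; origin: centre of the head's outer face
- camlock3: old cam lock, about 60 g: steel head disc 24 mm across and 5 mm thick, brass square body 16 x 16 x 21 mm on it; stands head down on the tray's floor at the start; origin: centre of the head's outer face
- padlock0: closed brass padlock lying flat, about 125 g: body 34 (x) x 40 (y) x 18 mm thick, steel shackle reaching to 42 mm on +x; origin: centre of the body's underside
- padlock1: closed brass padlock lying flat, about 125 g: body 34 (x) x 40 (y) x 18 mm thick, steel shackle reaching to 42 mm on +x; origin: centre of the body's underside
- padlock2: closed brass padlock lying flat, about 125 g: body 34 (x) x 40 (y) x 18 mm thick, steel shackle reaching to 42 mm on +x; origin: centre of the body's underside
- oiljar: bystander: yellow jar, 44 mm across, 75 mm high, upright; origin: centre of its underside
- driver: bystander: screwdriver with a red handle, 180 mm long, lying along its x
- blankbox: bystander: open blue box of brass key blanks, 80 x 100 x 35 mm; origin: centre of its underside
Things that resemble listed ones, but are neither listed nor needed, are in the scene too. What is shaped like the padlock0 but orange or white is not meant.

How it is judged:
By the outcome, as a careful person would: the job done as asked, in the order asked, and still so for the second after the job is handed in, with the robot touching nothing.
It also fails if it takes over 72 s, if anything falls off the work surface, if the arm or the gripper's body presses on something with over 40 N, if the wrist force passes 120 N, or if a joint passes its speed limit or range.

ROBOT

A 7-joint arm with a two-finger parallel gripper is mounted at the origin on the work surface. World frame = base frame: x ahead of the robot, y to its left, z up, the work surface at z = 0. Lengths are in m, angles in rad, forces in N, time in s.
With the tool pointing down it reaches from about 0.35 to 0.9 m from the base axis. Payload 8.1 kg.
Tool frame: the origin (TCP) lies on the centre line of the jaws, within the pads' length; the fingertips stand ahead of it and the grasp point (between the pads) lies 2 mm behind it (ctrl.tips_ahead is the z of the fingertips in the tool frame, in m); z points along the fingers, y is the line along which they close (so a half turn about z gives the same grasp; the last joint's range is limited). The gripper opens to 92 mm and grips with 3 to 60 N. Pads are 19 mm wide; open, the fingers measure 130 mm over their backs; the gripper's body (75 mm by 190 mm) begins 47 mm behind the grasp point.
Start: joints at [-1.333, 0.434, 0.025, 1.573, -0.012, 1.134, -0.075], TCP at [0.209, 0.589, 0.244] pointing down, gripper open.
Joint ranges: [-2.62, 2.62], [-0.44, 2.09], [-1.27, 1.32], [0.08, 2.57], [-1.32, 4.46], [0.12, 2], [-2.74, 2.74]. Speed limits (rad/s): [2.22, 2.22, 3.01, 3.01, 3.14, 3.14, 3.14].

INTERFACE

Orientations are given as [roll, pitch, yaw] about the fixed x, y, z axes, in that order (R = Rz(yaw) Ry(pitch) Rx(roll)).
In Python, from bench import ctrl gives the robot as it stands.
- The arm moves only by the tool play_rows, never from a script. Its argument "motion" is a list of rows, each an object of numbers: "tx", "ty", "tz": the shift along the tool's x, y, z in cm; "wx", "wy", "wz": the turn, a rotation vector about the tool's x, y, z in degrees; "claw": the opening, from -1 (shut) to 1 (fully open). A call has 1 to 12 rows; each row shifts and turns the commanded pose from where the row before left it, along the tool's axes as they then stand; what a row does not reach is not made up. A row lasts 1/12 s, in which the tool goes at most 41.7 mm and 7.16 degrees, less where a joint would pass 70% of its speed; a pose out of reach is approached as far as the arm can. A call is refused whole if a number of a shift passes 4.17 or a number of a turn 7.16, either way. A call with a gripper value outside its range is refused whole. The fingers move at their own pace and stop on an object; the grip force is fixed at half the most. Time passes only in rows, so rows that do not move let the fingers close. It gives the time, the measured TCP pose, the force, the opening and the grip force at its end, in the units of the state.
- ctrl.state(): the state, without advancing time (a new reading comes with each control period).
- ctrl.snapshot(name): name is "scene" or "side" or "wrist"; returns a dict with "frame" (384x512x3 uint8, blue, green, red), "mtx" (3x3 intrinsics, pixels), "D" ([k1, k2, p1, p2, k3] as OpenCV has them; the pictures are not rectified), "view" (4x4, takes a point from world to camera coordinates). Camera axes: x right, y up, looking along -z (the intrinsics and any distortion apply to the point x, -y, -z); pixel columns grow to the right and rows downward; lengths in m; the calibration is good to about 2 mm. A picture is of the moment at which its call begins. There is no depth.
- ctrl.sign_off(): hands the job in; it is judged then, once.
Trained networks look in a picture, given as the dict that the camera call returned (one of the last four; its "shot" number tells which), for a name from the list of things; names that differ only in an ending like _2 or _b are one class to them, and where a whole thing is asked for, a point or a joint stands for the part that bears it (a point fixed in the world has none). Each returns a list of dicts, best first, with "score" (0 to 1); they miss things now and then, are a little off and sometimes report something else, mostly with a low value. They report only what shows in the picture. A call takes as long as a camera call. They do not tell look-alikes from the thing itself.
- ctrl.regions_of(target, picture): "region" (384x512 bool, what is visible of it) and "rect" ([left, top, right, bottom] in pixels, round what is visible of it).
- ctrl.pinpoint(target, picture): "at" ([column, row] in pixels: a listed point, or the origin of a listed thing).
The state is a dict: "clock": time; "joint_positions": joint angles; "qd": joint speeds; "joint_efforts": joint torques, N m; "tcp_pos": TCP position; "tool_rot": TCP orientation; "wrist_force": force on the tool from outside, world axes, zero at the start; "wrist_torque": the same for the moment, N m; "grip_width": finger opening in m; "grasp_force": force on a finger pad.
Only numpy, scipy, OpenCV 4.12 (cv2) and the standard library are available. Lean on these libraries where they do the work, as an engineer would, in place of code of your own. Each camera call takes 0.05 s, during which the arm holds its last target. There are 200 camera calls.

## Working session

There is one attempt and no reset: what is moved stays moved. The work goes in short steps, Python scripts to look and compute and a tool call to move; the robot and the scene stay as the last step left them, time stands still between calls to the robot, and variables do not carry over. Pictures are saved under pics/ and viewed, at most 10 in all, crops included, and the job is handed in when it is done.

Besides the shell and the picture viewer there is one more tool, called after "Call:" by a JSON object that holds its "name" and its "arguments", one argument or row to a line. play_rows: Moves the arm, as the interface text tells. Its arguments: {"type":"object","properties":{"motion":{"type":"array"}},"required":["motion"]}

```bash
ls; mkdir -p pics; cat > h.py <<'E'
import numpy as np, cv2, sys
from bench import ctrl
def ray(p,uv):
    q=cv2.undistortPoints(np.array([[uv]],float),np.array(p["mtx"]),np.array(p["D"]))[0,0]
    V=np.array(p["view"]);R=V[:3,:3];t=V[:3,3]
    return -R.T@t, R.T@np.array([q[0],-q[1],-1.])
def onz(p,uv,z):
    c,d=ray(p,uv);return c+d*(z-c[2])/d[2]
def proj(p,X):
    V=np.array(p["view"]);x=V[:3,:3]@np.array(X)+V[:3,3]
    return cv2.projectPoints(np.array([[x[0],-x[1],-x[2]]]),np.zeros(3),np.zeros(3),np.array(p["mtx"]),np.array(p["D"]))[0].ravel()
def tri(l):
    A=np.zeros((3,3));b=np.zeros(3)
    for p,uv in l:
        c,d=ray(p,uv);d=d/np.linalg.norm(d);M=np.eye(3)-np.outer(d,d);A+=M;b+=M@c
    return np.linalg.solve(A,b)
E
python3 - <<'E'
from h import *
np.set_printoptions(precision=3,suppress=True)
s=ctrl.state();print(s,ctrl.tips_ahead)
S={n:ctrl.snapshot(n) for n in("scene","side")}
im=np.hstack([S["scene"]["frame"],S["side"]["frame"]])
cv2.imwrite("pics/a.png",S["scene"]["frame"]);cv2.imwrite("pics/b.png",S["side"]["frame"])
for t in["tray","tray_grip","tray_lip","mat","scale","pan_in","pan_rim","pointer","green_mid","padlock0","camlock0","lockcase","oiljar","driver","blankbox"]:
    for n in S:
        print(t,n,[(np.round(r["at"],1).tolist(),round(r["score"],2)) for r in ctrl.pinpoint(t,S[n])[:6]])
for n in S: 
    c,d=ray(S[n],(256,192));print(n,c,d)
E
```

```text
pics
{'clock': 0.0, 'joint_positions': array([-1.333,  0.435,  0.025,  1.574, -0.012,  1.134, -0.075]), 'qd': array([ 0.   , -0.001,  0.001,  0.001, -0.001,  0.   ,  0.001]), 'joint_efforts': array([  0.   , -66.787,   0.985, -31.447,  -0.061,   0.043,   0.   ]), 'tcp_pos': array([0.209, 0.589, 0.243]), 'tool_rot': array([-3.14 ,  0.   ,  2.801]), 'wrist_force': array([-0.138, -0.251,  0.165]), 'wrist_torque': array([ 0.08 ,  0.021, -0.019]), 'grasp_force': 0.0, 'grip_width': 0.09185953482769157} 0.017
tray scene [([294.3, 196.0], 0.89)]
tray side [([175.4, 203.3], 0.97), ([365.2, 248.3], 0.37)]
tray_grip scene [([303.8, 196.9], 0.69), ([297.6, 172.0], 0.67)]
tray_grip side [([173.8, 179.8], 0.97)]
tray_lip scene [([269.2, 186.4], 0.66), ([298.6, 196.9], 0.62), ([107.5, 201.1], 0.57), ([304.0, 197.2], 0.56)]
tray_lip side [([146.7, 216.6], 0.88)]
mat scene [([295.8, 198.1], 0.78), ([365.5, 249.2], 0.33)]
mat side [([178.2, 209.3], 0.63)]
scale scene [([149.8, 281.5], 0.81)]
scale side [([297.9, 322.3], 0.93)]
pan_in scene [([146.3, 251.0], 0.64)]
pan_in side [([303.5, 298.0], 0.89), 
[... 867 characters left out ...]
.5], 0.41), ([290.1, 188.4], 0.37)]
camlock0 side [([164.6, 202.0], 0.6), ([174.8, 202.7], 0.56), ([185.3, 205.3], 0.5), ([171.1, 208.8], 0.47), ([180.4, 198.5], 0.4)]
lockcase scene [([148.8, 256.5], 0.78), ([282.3, 197.7], 0.39)]
lockcase side [([306.0, 295.5], 0.58), ([184.4, 205.9], 0.44)]
oiljar scene [([325.6, 280.6], 0.82)]
oiljar side [([296.0, 202.4], 0.65)]
driver scene []
driver side [([258.1, 177.7], 0.75), ([212.5, 266.9], 0.58)]
blankbox scene [([303.2, 195.4], 0.71), ([254.2, 347.3], 0.69), ([151.6, 251.3], 0.56), ([247.3, 244.1], 0.44)]
blankbox side [([365.8, 245.7], 0.64)]
scene [ 1.13  -0.537  0.666] [-0.615  0.577 -0.538]
side [ 0.091 -0.53   0.755] [ 0.51   0.564 -0.649]
```

View pics/a.png

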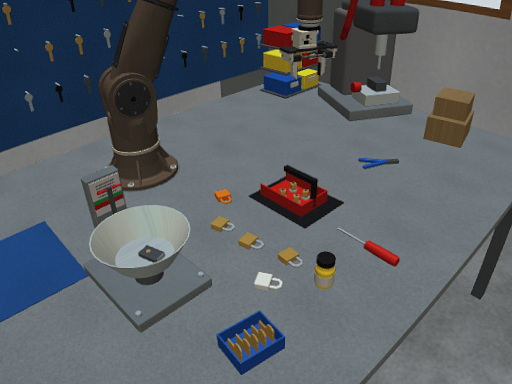

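View pics/b.png

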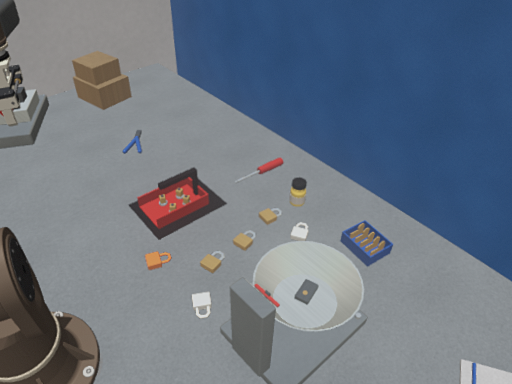

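```bash
python3 - <<'E'
from h import *
np.set_printoptions(precision=3,suppress=True)
S={n:ctrl.snapshot(n) for n in("scene","side")}
a,b=S["scene"],S["side"]
def best(t,p,i=0): return ctrl.pinpoint(t,p)[i]["at"]
def T(n,u,v):
    X=tri([(a,u),(b,v)]);print(n,X,np.hypot(*(proj(a,X)-u)).round(1))
T("tray",(294.3,196),(175.4,203.3));T("grip",(297.6,172),(173.8,179.8));T("lip",(269.2,186.4),(146.7,216.6))
T("mat",(295.8,198.1),(178.2,209.3));T("scale",(149.8,281.5),(297.9,322.3));T("panin",(146.3,251),(303.5,298))
T("rim",(138,231.1),(303.9,284.9));T("pointer",(107.6,189),(267.2,292.5));T("green",(109.1,200.6),(267.3,304.8));T("case",(148.8,256.5),(306,295.5))
T("jar",(325.6,280.6),(296,202.4))
for p,l in((a,[(259.2,285.8),(287.1,259.4),(222,194.9),(245.4,244.5),(221.9,225.6)]),(b,[(242.3,244.8),(201.7,304),(267.2,214.6),(154.8,261.7),(304.4,237.5),(213.4,267.5)])):
    for u in l: print(u,onz(p,u,0.0),p["frame"][int(u[1])-3,int(u[0])])
print(onz(a,(254.2,347.3),0),onz(b,(365.8,245.7),0),onz(b,(258.1,177.7),0.01))
E
```

```text
tray [0.474 0.229 0.008] 0.7
grip [0.48  0.231 0.088] 1.1
lip [0.382 0.223 0.009] 1.3
mat [ 0.477  0.227 -0.005] 3.4
scale [ 0.471 -0.254  0.002] 0.1
panin [ 0.475 -0.252  0.09 ] 1.6
rim [ 0.466 -0.255  0.143] 0.9
pointer [ 0.368 -0.258  0.207] 0.5
green [ 0.367 -0.262  0.178] 0.1
case [ 0.486 -0.251  0.084] 0.3
jar [ 0.746  0.027 -0.002] 2.0
(259.2, 285.8) [ 0.652 -0.085  0.   ] [215 218 209]
(287.1, 259.4) [0.637 0.023 0.   ] [ 66 130 162]
(222, 194.9) [0.308 0.096 0.   ] [ 27 115 211]
(245.4, 244.5) [ 0.525 -0.01   0.   ] [ 67 132 163]
(221.9, 225.6) [ 0.424 -0.001  0.   ] [ 66 131 163]
(242.3, 244.8) [ 0.523 -0.006  0.   ] [109 155 179]
(201.7, 304) [ 0.342 -0.084  0.   ] [216 215 212]
(267.2, 214.6) [0.645 0.035 0.   ] [108 155 179]
(154.8, 261.7) [0.324 0.086 0.   ] [ 87 146 209]
(304.4, 237.5) [ 0.662 -0.09  -0.   ] [215 216 213]
(213.4, 267.5) [ 0.423 -0.018  0.   ] [108 155 179]
[ 0.762 -0.206  0.   ] [ 0.762 -0.211 -0.   ] [0.724 0.164 0.01 ]
```

```bash
cat >> h.py <<'E'
from scipy.spatial.transform import Rotation as Ro
from scipy.linalg import expm,logm
def plan(P0,r0,P1,r1,N):
    "constant row (cm, deg) repeated N times from pose 0 to pose 1"
    def M(P,r):
        m=np.eye(4);m[:3,:3]=Ro.from_euler("xyz",r).as_matrix();m[:3,3]=P;return m
    d=np.real(expm(np.real(logm(np.linalg.inv(M(P0,r0))@M(P1,r1)))/N))
    return np.round(d[:3,3]*100,2),np.round(np.degrees(Ro.from_matrix(d[:3,:3]).as_rotvec()),2)
def go(P1,yawdeg,N,tilt=0):
    s=ctrl.state()
    R=Ro.from_euler("z",yawdeg,degrees=True)*Ro.from_euler("x",np.pi)*Ro.from_euler("y",tilt,degrees=True)
    print(plan(s["tcp_pos"],s["tool_rot"],P1,R.as_euler("xyz"),N))
E
python3 - <<'E'
from h import *
go((.48,.23,.25),183,14)
E
```

```text
(array([-2.33, -2.24, -0.04]), array([ 0.  ,  0.  , -1.61]))
```

Call:
{"name": "play_rows", "arguments": {
  "motion": [
    {"tx":-2.72,"ty":-2.6,"tz":-0.05,"wz":-1.88,"claw":1},
    {"tx":-2.72,"ty":-2.6,"tz":-0.05,"wz":-1.88,"claw":1},
    {"tx":-2.72,"ty":-2.6,"tz":-0.05,"wz":-1.88,"claw":1},
    {"tx":-2.72,"ty":-2.6,"tz":-0.05,"wz":-1.88,"claw":1},
    {"tx":-2.72,"ty":-2.6,"tz":-0.05,"wz":-1.88,"claw":1},
    {"tx":-2.72,"ty":-2.6,"tz":-0.05,"wz":-1.88,"claw":1},
    {"tx":-2.72,"ty":-2.6,"tz":-0.05,"wz":-1.88,"claw":1},
    {"tx":-2.72,"ty":-2.6,"tz":-0.05,"wz":-1.88,"claw":1},
    {"tx":-2.72,"ty":-2.6,"tz":-0.05,"wz":-1.88,"claw":1},
    {"tx":-2.72,"ty":-2.6,"tz":-0.05,"wz":-1.88,"claw":1},
    {"tx":-2.72,"ty":-2.6,"tz":-0.05,"wz":-1.88,"claw":1},
    {"tx":-2.72,"ty":-2.6,"tz":-0.05,"wz":-1.88,"claw":1}
  ]
}}

```text
invalid input
```

```bash
python3 - <<'E'
from h import *
np.set_printoptions(precision=3,suppress=True)
s=ctrl.state();print(s["clock"],s["tcp_pos"],s["tool_rot"])
w=ctrl.snapshot("wrist");cv2.imwrite("pics/c.png",w["frame"])
for t,z in(("tray",.003),("tray_grip",.088),("tray_lip",.007),("mat",0),("padlock0",0),("camlock0",.007)):
    print(t,[(np.round(r["at"],1).tolist(),round(r["score"],2),onz(w,r["at"],z)) for r in ctrl.pinpoint(t,w)[:4]])
E
```

```text
1.7 [0.209 0.589 0.244] [3.142 0.    2.801]
tray []
tray_grip []
tray_lip []
mat []
padlock0 []
camlock0 []
```

View pics/c.png

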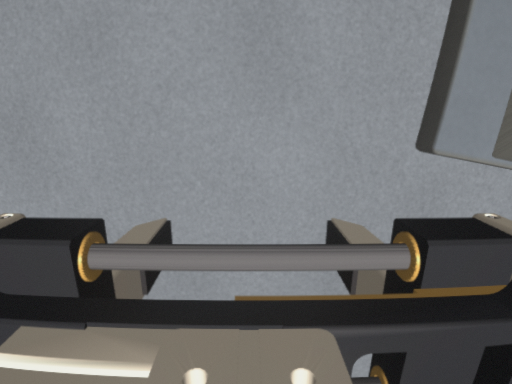

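Call:
{"name": "play_rows", "arguments": {
  "motion": [
    {"tx":-2.72,"ty":-2.6,"tz":-0.05,"wx":0,"wy":0,"wz":-1.88,"claw":1},
    {"tx":-2.72,"ty":-2.6,"tz":-0.05,"wx":0,"wy":0,"wz":-1.88,"claw":1},
    {"tx":-2.72,"ty":-2.6,"tz":-0.05,"wx":0,"wy":0,"wz":-1.88,"claw":1},
    {"tx":-2.72,"ty":-2.6,"tz":-0.05,"wx":0,"wy":0,"wz":-1.88,"claw":1},
    {"tx":-2.72,"ty":-2.6,"tz":-0.05,"wx":0,"wy":0,"wz":-1.88,"claw":1},
    {"tx":-2.72,"ty":-2.6,"tz":-0.05,"wx":0,"wy":0,"wz":-1.88,"claw":1},
    {"tx":-2.72,"ty":-2.6,"tz":-0.05,"wx":0,"wy":0,"wz":-1.88,"claw":1},
    {"tx":-2.72,"ty":-2.6,"tz":-0.05,"wx":0,"wy":0,"wz":-1.88,"claw":1},
    {"tx":-2.72,"ty":-2.6,"tz":-0.05,"wx":0,"wy":0,"wz":-1.88,"claw":1},
    {"tx":-2.72,"ty":-2.6,"tz":-0.05,"wx":0,"wy":0,"wz":-1.88,"claw":1},
    {"tx":-2.72,"ty":-2.6,"tz":-0.05,"wx":0,"wy":0,"wz":-1.88,"claw":1},
    {"tx":-2.72,"ty":-2.6,"tz":-0.05,"wx":0,"wy":0,"wz":-1.88,"claw":1}
  ]
}}

```text
clock: 3.05
tcp_pos: [0.4806, 0.2296, 0.2501]
tool_rot: [3.141, 0.001, -3.087]
wrist_force: [0.6, 0.7, 0.2]
grip_width: 0.0917
grasp_force: 0.0
```

```bash
python3 - <<'E'
from h import *
np.set_printoptions(precision=3,suppress=True)
w=ctrl.snapshot("wrist");cv2.imwrite("pics/d.png",w["frame"])
for t,z in(("tray_grip",.088),("tray_lip",.007),("padlock0",0)):
    print(t,[(np.round(r["at"],1).tolist(),round(r["score"],2),onz(w,r["at"],z)) for r in ctrl.pinpoint(t,w)[:4]])
# tray handle/mat orientation from the scene masks
for n in("scene","side"):
    p=ctrl.snapshot(n)
    m=ctrl.regions_of("mat",p)[0]["region"]
    m=cv2.morphologyEx((ctrl.regions_of("tray",p)[0]["region"]|m).astype(np.uint8),cv2.MORPH_CLOSE,np.ones((3,3)))
    ys,xs=np.nonzero(m)
    if n=="scene":
        # mat corners: extreme pixels
        for k in(xs.argmin(),xs.argmax(),ys.argmax()): print(n,xs[k],ys[k],onz(p,(xs[k],ys[k]),.003))
    else:
        for k in(xs.argmin(),xs.argmax(),ys.argmax()): print(n,xs[k],ys[k],onz(p,(xs[k],ys[k]),.003))
E
```

```text
tray_grip [([248.0, 180.3], 0.63, array([0.479, 0.229, 0.088]))]
tray_lip [([252.9, 99.7], 0.65, array([0.391, 0.23 , 0.007]))]
padlock0 [([141.6, 38.6], 0.87, array([0.322, 0.085, 0.   ])), ([20.0, 55.1], 0.76, array([ 0.344, -0.083,  0.   ])), ([88.1, 189.6], 0.72, array([0.524, 0.002, 0.   ])), ([77.7, 120.5], 0.61, array([ 0.428, -0.006,  0.   ]))]
scene 250 195 [0.371 0.151 0.003]
scene 341 201 [0.581 0.312 0.003]
scene 304 227 [0.585 0.144 0.003]
side 130 204 [0.375 0.31  0.003]
side 224 202 [0.584 0.148 0.003]
side 158 238 [0.369 0.147 0.003]
```

View pics/d.png

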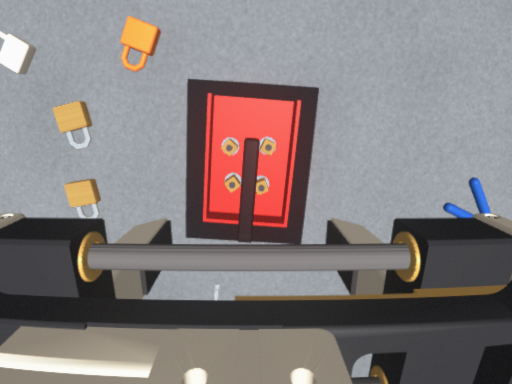

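```bash
python3 - <<'E'
from h import *
np.set_printoptions(precision=3,suppress=True)
w=ctrl.snapshot("wrist")
for u in((189,80),(318,88),(186,237),(302,243)): print("mat",onz(w,u,.003))
for u in((208,95),(204,222),(300,100),(291,228)): print("wall",onz(w,u,.038))
f=w["frame"].astype(int);dark=(f.max(2)<60)
for r in range(145,215,10):
    c=np.nonzero(dark[r,225:275])[0]+225;print(r,c.min(),c.max(),onz(w,(c.mean(),r),.096))
E
```

```text
mat [0.368 0.15  0.003]
mat [0.369 0.316 0.003]
mat [0.585 0.147 0.003]
mat [0.585 0.317 0.003]
wall [0.388 0.18  0.038]
wall [0.547 0.178 0.038]
wall [0.388 0.288 0.038]
wall [0.549 0.292 0.038]Traceback (most recent call last):
  File "<stdin>", line 8, in <module>
    return umr_minimum(a, axis, None, out, keepdims, initial, where)
ValueError: zero-size array to reduction operation minimum which has no identity
```

Call:
{"name": "play_rows", "arguments": {
  "motion": [
    {"tx":0,"ty":0.25,"tz":2,"wx":0,"wy":0,"wz":3.1,"claw":1},
    {"tx":0,"ty":0,"tz":3,"wx":0,"wy":0,"wz":0,"claw":1},
    {"tx":0,"ty":0,"tz":3,"wx":0,"wy":0,"wz":0,"claw":1},
    {"tx":0,"ty":0,"tz":3,"wx":0,"wy":0,"wz":0,"claw":1},
    {"tx":0,"ty":0,"tz":3,"wx":0,"wy":0,"wz":0,"claw":1},
    {"tx":0,"ty":0,"tz":2.4,"wx":0,"wy":0,"wz":0,"claw":1},
    {"tx":0,"ty":0,"tz":0,"wx":0,"wy":0,"wz":0,"claw":-1},
    {"tx":0,"ty":0,"tz":0,"wx":0,"wy":0,"wz":0,"claw":-1},
    {"tx":0,"ty":0,"tz":0,"wx":0,"wy":0,"wz":0,"claw":-1},
    {"tx":0,"ty":0,"tz":0,"wx":0,"wy":0,"wz":0,"claw":-1},
    {"tx":0,"ty":0,"tz":0,"wx":0,"wy":0,"wz":0,"claw":-1},
    {"tx":0,"ty":0,"tz":0,"wx":0,"wy":0,"wz":0,"claw":-1}
  ]
}}

```text
clock: 4.6
tcp_pos: [0.4801, 0.2342, 0.087]
tool_rot: [3.14, 0.002, 3.14]
wrist_force: [-0.6, 0.9, 0.2]
grip_width: 0.0565
grasp_force: 0.0
```

Call:
{"name": "play_rows", "arguments": {
  "motion": [
    {"tx":0,"ty":0,"tz":0,"wx":0,"wy":0,"wz":0,"claw":-1},
    {"tx":0,"ty":0,"tz":0,"wx":0,"wy":0,"wz":0,"claw":-1},
    {"tx":0,"ty":0,"tz":0,"wx":0,"wy":0,"wz":0,"claw":-1},
    {"tx":0,"ty":0,"tz":0,"wx":0,"wy":0,"wz":0,"claw":-1},
    {"tx":0,"ty":0,"tz":0,"wx":0,"wy":0,"wz":0,"claw":-1},
    {"tx":0,"ty":0,"tz":0,"wx":0,"wy":0,"wz":0,"claw":-1},
    {"tx":0,"ty":0,"tz":0,"wx":0,"wy":0,"wz":0,"claw":-1},
    {"tx":0,"ty":0,"tz":0,"wx":0,"wy":0,"wz":0,"claw":-1}
  ]
}}

```text
clock: 5.27
tcp_pos: [0.4795, 0.2332, 0.0857]
tool_rot: [-3.141, -0.0, 3.14]
wrist_force: [0.7, -2.7, 1.5]
grip_width: 0.0154
grasp_force: 30.0
```

Call:
{"name": "play_rows", "arguments": {
  "motion": [
    {"tx":0,"ty":0,"tz":-0.3,"wx":0,"wy":0,"wz":0,"claw":-1},
    {"tx":0,"ty":0,"tz":-0.8,"wx":0,"wy":0,"wz":0,"claw":-1},
    {"tx":0,"ty":0,"tz":-1.5,"wx":0,"wy":0,"wz":0,"claw":-1},
    {"tx":0,"ty":0,"tz":-2.2,"wx":0,"wy":0,"wz":0,"claw":-1},
    {"tx":0,"ty":0,"tz":-2.6,"wx":0,"wy":0,"wz":0,"claw":-1},
    {"tx":0,"ty":0,"tz":-2.8,"wx":0,"wy":0,"wz":0,"claw":-1},
    {"tx":0,"ty":0,"tz":-2.8,"wx":0,"wy":0,"wz":0,"claw":-1},
    {"tx":0,"ty":0,"tz":-2.8,"wx":0,"wy":0,"wz":0,"claw":-1},
    {"tx":0,"ty":0,"tz":-2.6,"wx":0,"wy":0,"wz":0,"claw":-1},
    {"tx":0,"ty":0,"tz":-2.0,"wx":0,"wy":0,"wz":0,"claw":-1},
    {"tx":0,"ty":0,"tz":-1.2,"wx":0,"wy":0,"wz":0,"claw":-1},
    {"tx":0,"ty":0,"tz":-0.6,"wx":0,"wy":0,"wz":0,"claw":-1}
  ]
}}

```text
clock: 6.27
tcp_pos: [0.4796, 0.2343, 0.3101]
tool_rot: [3.14, 0.002, 3.141]
wrist_force: [-0.4, -0.3, -5.1]
grip_width: 0.0158
grasp_force: 30.0
```

```bash
python3 - <<'E'
from h import *
go((.49,-.26,.31),150,18)
w=ctrl.snapshot("side");cv2.imwrite("pics/e.png",w["frame"][40:340,60:460])
E
```

```text
(array([-0.74, -2.68, -0.  ]), array([0.01, 0.01, 1.66]))
```

View pics/e.png

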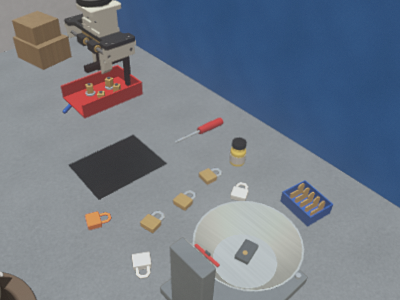

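Call:
{"name": "play_rows", "arguments": {
  "motion": [
    {"tx":-0.22,"ty":-0.8,"tz":0,"wx":0,"wy":0,"wz":0.5,"claw":-1},
    {"tx":-0.52,"ty":-1.88,"tz":0,"wx":0,"wy":0,"wz":1.16,"claw":-1},
    {"tx":-0.74,"ty":-2.68,"tz":0,"wx":0,"wy":0,"wz":1.66,"claw":-1},
    {"tx":-0.74,"ty":-2.68,"tz":0,"wx":0,"wy":0,"wz":1.66,"claw":-1},
    {"tx":-0.74,"ty":-2.68,"tz":0,"wx":0,"wy":0,"wz":1.66,"claw":-1},
    {"tx":-0.74,"ty":-2.68,"tz":0,"wx":0,"wy":0,"wz":1.66,"claw":-1},
    {"tx":-0.74,"ty":-2.68,"tz":0,"wx":0,"wy":0,"wz":1.66,"claw":-1},
    {"tx":-0.74,"ty":-2.68,"tz":0,"wx":0,"wy":0,"wz":1.66,"claw":-1},
    {"tx":-0.74,"ty":-2.68,"tz":0,"wx":0,"wy":0,"wz":1.66,"claw":-1},
    {"tx":-0.74,"ty":-2.68,"tz":0,"wx":0,"wy":0,"wz":1.66,"claw":-1},
    {"tx":-0.74,"ty":-2.68,"tz":0,"wx":0,"wy":0,"wz":1.66,"claw":-1},
    {"tx":-0.74,"ty":-2.68,"tz":0,"wx":0,"wy":0,"wz":1.66,"claw":-1}
  ]
}}

```text
clock: 7.32
tcp_pos: [0.5154, -0.0715, 0.3064]
tool_rot: [-3.14, -0.002, 2.818]
wrist_force: [1.4, 0.1, -4.7]
grip_width: 0.0158
grasp_force: 30.0
```

Call:
{"name": "play_rows", "arguments": {
  "motion": [
    {"tx":-0.74,"ty":-2.68,"tz":0,"wx":0,"wy":0,"wz":1.66,"claw":-1},
    {"tx":-0.74,"ty":-2.68,"tz":0,"wx":0,"wy":0,"wz":1.66,"claw":-1},
    {"tx":-0.74,"ty":-2.68,"tz":0,"wx":0,"wy":0,"wz":1.66,"claw":-1},
    {"tx":-0.74,"ty":-2.68,"tz":0,"wx":0,"wy":0,"wz":1.66,"claw":-1},
    {"tx":-0.74,"ty":-2.68,"tz":0,"wx":0,"wy":0,"wz":1.66,"claw":-1},
    {"tx":-0.74,"ty":-2.68,"tz":0,"wx":0,"wy":0,"wz":1.66,"claw":-1},
    {"tx":-0.52,"ty":-1.88,"tz":0,"wx":0,"wy":0,"wz":1.16,"claw":-1},
    {"tx":-0.22,"ty":-0.8,"tz":0,"wx":0,"wy":0,"wz":0.5,"claw":-1}
  ]
}}

```text
clock: 7.98
tcp_pos: [0.4869, -0.2657, 0.3067]
tool_rot: [-3.139, -0.002, 2.611]
wrist_force: [0.6, -0.9, -3.8]
grip_width: 0.0158
grasp_force: 30.0
```

Call:
{"name": "play_rows", "arguments": {
  "motion": [
    {"tx":0,"ty":0,"tz":0,"wx":0,"wy":-3,"wz":0,"claw":-1},
    {"tx":0,"ty":0,"tz":0,"wx":0,"wy":-5,"wz":0,"claw":-1},
    {"tx":0,"ty":0,"tz":0,"wx":0,"wy":-6.5,"wz":0,"claw":-1},
    {"tx":0.1,"ty":0,"tz":0.4,"wx":0,"wy":-7,"wz":0,"claw":-1},
    {"tx":0.15,"ty":0,"tz":0.4,"wx":0,"wy":-7,"wz":0,"claw":-1},
    {"tx":0.2,"ty":0,"tz":0.35,"wx":0,"wy":-7,"wz":0,"claw":-1},
    {"tx":0.25,"ty":0,"tz":0.3,"wx":0,"wy":-7,"wz":0,"claw":-1},
    {"tx":0.3,"ty":0,"tz":0.3,"wx":0,"wy":-6,"wz":0,"claw":-1},
    {"tx":0.3,"ty":0,"tz":0.25,"wx":0,"wy":-4.5,"wz":0,"claw":-1},
    {"tx":0,"ty":0,"tz":0,"wx":0,"wy":-3,"wz":0,"claw":-1},
    {"tx":0,"ty":0,"tz":0,"wx":0,"wy":0,"wz":0,"claw":-1},
    {"tx":0,"ty":0,"tz":0,"wx":0,"wy":0,"wz":0,"claw":-1}
  ]
}}

```text
clock: 8.98
tcp_pos: [0.4839, -0.28, 0.2921]
tool_rot: [-3.09, 0.751, 2.614]
wrist_force: [-0.1, 0.7, -2.2]
grip_width: 0.0156
grasp_force: 30.0
```

```bash
python3 - <<'E'
from h import *
a=ctrl.snapshot("scene");b=ctrl.snapshot("side");cv2.imwrite("pics/f.png",np.hstack([a["frame"][100:340,40:300],b["frame"][140:380,190:450]]))
print(ctrl.state()["tcp_pos"],ctrl.state()["tool_rot"])
E
```

```text
[ 0.48493734 -0.28000476  0.29297778] [-3.09132869  0.75256178  2.61234841]
```

View pics/f.png

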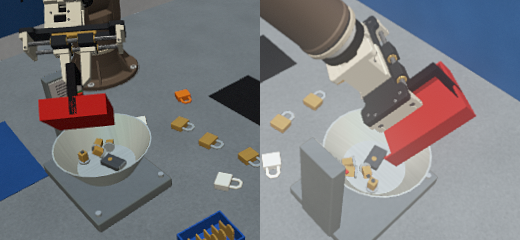

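Call:
{"name": "play_rows", "arguments": {
  "motion": [
    {"tx":-0.8,"ty":0,"tz":-0.8,"wx":0,"wy":2,"wz":0,"claw":-1},
    {"tx":-1.0,"ty":0,"tz":-1.1,"wx":0,"wy":5,"wz":0,"claw":-1},
    {"tx":-0.8,"ty":0,"tz":-1.2,"wx":0,"wy":7,"wz":0,"claw":-1},
    {"tx":-0.3,"ty":0,"tz":-0.6,"wx":0,"wy":7,"wz":0,"claw":-1},
    {"tx":0,"ty":0,"tz":0,"wx":0,"wy":7,"wz":0,"claw":-1},
    {"tx":0,"ty":0,"tz":0,"wx":0,"wy":7,"wz":0,"claw":-1},
    {"tx":0,"ty":0,"tz":0,"wx":0,"wy":5,"wz":0,"claw":-1},
    {"tx":0,"ty":0,"tz":0,"wx":0,"wy":3,"wz":0,"claw":-1}
  ]
}}

```text
clock: 9.75
tcp_pos: [0.4854, -0.2895, 0.3236]
tool_rot: [-3.085, 0.147, 2.563]
wrist_force: [0.4, -0.4, -2.3]
grip_width: 0.0155
grasp_force: 30.0
```

```bash
python3 - <<'E'
from h import *
np.set_printoptions(precision=3,suppress=True)
go((.486,.229,.31),180,18)
P={n:ctrl.snapshot(n) for n in("scene","side")}
for n in P:
    for t in("pointer","green_mid","camlock0"):
        print(n,t,[(np.round(r["at"],1).tolist(),round(r["score"],2)) for r in ctrl.pinpoint(t,P[n])[:4]])
    for z in(.215,.207,.195,.19,.185,.1767): print(z,proj(P[n],(.368,-.258,z)))
E
```

```text
(array([ 0.88,  2.79, -0.09]), array([-0.31,  0.4 , -1.85]))
scene pointer [([114.5, 184.8], 0.39)]
scene green_mid [([147.7, 257.6], 0.73), ([367.7, 246.5], 0.32)]
scene camlock0 [([147.8, 243.3], 0.62), ([123.1, 257.1], 0.56), ([138.9, 246.9], 0.54), ([136.6, 247.1], 0.4)]
0.215 [107.298 185.523]
0.207 [108.063 188.684]
0.195 [109.202 193.371]
0.19 [109.673 195.304]
0.185 [110.143 197.226]
0.1767 [110.918 200.393]
side pointer [([266.8, 295.0], 0.64)]
side green_mid [([265.0, 305.3], 0.93)]
side camlock0 [([291.2, 309.0], 0.7), ([284.9, 301.5], 0.66), ([301.0, 323.6], 0.53), ([293.6, 311.3], 0.51)]
0.215 [267.389 290.203]
0.207 [267.183 293.086]
0.195 [266.879 297.318]
0.19 [266.754 299.05 ]
0.185 [266.631 300.763]
0.1767 [266.429 303.567]
```

Call:
{"name": "play_rows", "arguments": {
  "motion": [
    {"tx":0.26,"ty":0.84,"tz":-0.03,"wx":-0.1,"wy":0.12,"wz":-0.55,"claw":-1},
    {"tx":0.62,"ty":1.95,"tz":-0.06,"wx":-0.22,"wy":0.28,"wz":-1.3,"claw":-1},
    {"tx":0.88,"ty":2.79,"tz":-0.09,"wx":-0.31,"wy":0.4,"wz":-1.85,"claw":-1},
    {"tx":0.88,"ty":2.79,"tz":-0.09,"wx":-0.31,"wy":0.4,"wz":-1.85,"claw":-1},
    {"tx":0.88,"ty":2.79,"tz":-0.09,"wx":-0.31,"wy":0.4,"wz":-1.85,"claw":-1},
    {"tx":0.88,"ty":2.79,"tz":-0.09,"wx":-0.31,"wy":0.4,"wz":-1.85,"claw":-1},
    {"tx":0.88,"ty":2.79,"tz":-0.09,"wx":-0.31,"wy":0.4,"wz":-1.85,"claw":-1},
    {"tx":0.88,"ty":2.79,"tz":-0.09,"wx":-0.31,"wy":0.4,"wz":-1.85,"claw":-1},
    {"tx":0.88,"ty":2.79,"tz":-0.09,"wx":-0.31,"wy":0.4,"wz":-1.85,"claw":-1},
    {"tx":0.88,"ty":2.79,"tz":-0.09,"wx":-0.31,"wy":0.4,"wz":-1.85,"claw":-1},
    {"tx":0.88,"ty":2.79,"tz":-0.09,"wx":-0.31,"wy":0.4,"wz":-1.85,"claw":-1},
    {"tx":0.88,"ty":2.79,"tz":-0.09,"wx":-0.31,"wy":0.4,"wz":-1.85,"claw":-1}
  ]
}}

```text
clock: 11.15
tcp_pos: [0.5201, 0.0289, 0.306]
tool_rot: [-3.105, 0.055, 2.915]
wrist_force: [0.7, 0.7, -1.9]
grip_width: 0.016
grasp_force: 30.0
```

Call:
{"name": "play_rows", "arguments": {
  "motion": [
    {"tx":0.88,"ty":2.79,"tz":-0.09,"wx":-0.31,"wy":0.4,"wz":-1.85,"claw":-1},
    {"tx":0.88,"ty":2.79,"tz":-0.09,"wx":-0.31,"wy":0.4,"wz":-1.85,"claw":-1},
    {"tx":0.88,"ty":2.79,"tz":-0.09,"wx":-0.31,"wy":0.4,"wz":-1.85,"claw":-1},
    {"tx":0.88,"ty":2.79,"tz":-0.09,"wx":-0.31,"wy":0.4,"wz":-1.85,"claw":-1},
    {"tx":0.88,"ty":2.79,"tz":-0.09,"wx":-0.31,"wy":0.4,"wz":-1.85,"claw":-1},
    {"tx":0.88,"ty":2.79,"tz":-0.09,"wx":-0.31,"wy":0.4,"wz":-1.85,"claw":-1},
    {"tx":0.62,"ty":1.95,"tz":-0.06,"wx":-0.22,"wy":0.28,"wz":-1.3,"claw":-1},
    {"tx":0.26,"ty":0.84,"tz":-0.03,"wx":-0.1,"wy":0.12,"wz":-0.55,"claw":-1}
  ]
}}

```text
clock: 11.82
tcp_pos: [0.4837, 0.2319, 0.3054]
tool_rot: [-3.138, 0.0, -3.14]
wrist_force: [-0.2, -0.1, -3.3]
grip_width: 0.0158
grasp_force: 30.0
```

```bash
python3 - <<'E'
from h import *
np.set_printoptions(precision=3,suppress=True)
go((.486,.229,.11),180,12)
P={n:ctrl.snapshot(n) for n in("scene","side")}
big=[cv2.resize(P["scene"]["frame"][160:290,70:210],None,fx=2.8,fy=2.8,interpolation=2),cv2.resize(P["side"]["frame"][90:220,110:250],None,fx=2.8,fy=2.8,interpolation=2)]
cv2.imwrite("pics/g.png",np.hstack(big))
for n in P:
    f=P[n]["frame"].astype(int);m=(f[:,:,2]>150)&(f[:,:,1]<70)&(f[:,:,0]<70)
    sub=np.zeros_like(m)
    if n=="scene": sub[165:225,80:135]=1
    else: sub[280:325,245:290]=1
    ys,xs=np.nonzero(m&sub);print(n,len(ys),xs.mean() if len(xs) else 0,ys.mean() if len(ys) else 0, ys.min() if len(ys) else 0, ys.max() if len(ys) else 0)
E
```

```text
(array([-0.02, -0.02,  1.63]), array([-0.02,  0.  ,  0.01]))
scene 29 108.06896551724138 194.58620689655172 189 199
side 0 0 0 0 0
```

View pics/g.png

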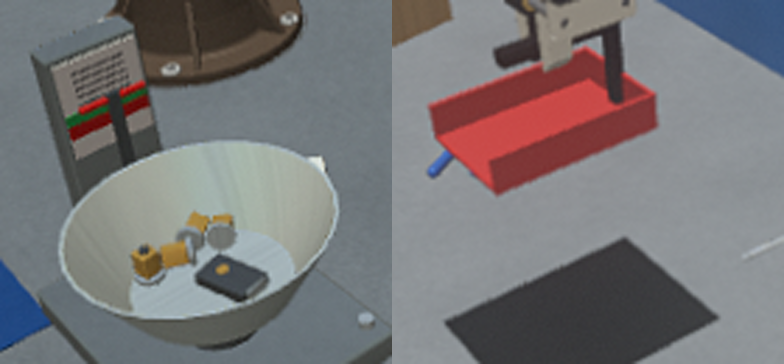

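Call:
{"name": "play_rows", "arguments": {
  "motion": [
    {"tx":0,"ty":0,"tz":1,"wx":0,"wy":0,"wz":0,"claw":-1},
    {"tx":0,"ty":0,"tz":2.5,"wx":0,"wy":0,"wz":0,"claw":-1},
    {"tx":0,"ty":0,"tz":3.2,"wx":0,"wy":0,"wz":0,"claw":-1},
    {"tx":0,"ty":0,"tz":3.2,"wx":0,"wy":0,"wz":0,"claw":-1},
    {"tx":0,"ty":0,"tz":3.2,"wx":0,"wy":0,"wz":0,"claw":-1},
    {"tx":0,"ty":0,"tz":3.2,"wx":0,"wy":0,"wz":0,"claw":-1},
    {"tx":0,"ty":0,"tz":2.2,"wx":0,"wy":0,"wz":0,"claw":-1},
    {"tx":0,"ty":0,"tz":1.2,"wx":0,"wy":0,"wz":0,"claw":-1},
    {"tx":0,"ty":0,"tz":0.9,"wx":0,"wy":0,"wz":0,"claw":-1},
    {"tx":0,"ty":0,"tz":0.6,"wx":0,"wy":0,"wz":0,"claw":-1},
    {"tx":0,"ty":0,"tz":0.3,"wx":0,"wy":0,"wz":0,"claw":-1},
    {"tx":0,"ty":0,"tz":0,"wx":0,"wy":0,"wz":0,"claw":-1}
  ]
}}

```text
clock: 12.92
tcp_pos: [0.4858, 0.2261, 0.0903]
tool_rot: [-3.136, 0.001, 3.136]
wrist_force: [-0.2, 0.3, -1.7]
grip_width: 0.0161
grasp_force: 30.0
```

Call:
{"name": "play_rows", "arguments": {
  "motion": [
    {"tx":0,"ty":0,"tz":0.25,"wx":0,"wy":0,"wz":0,"claw":-1},
    {"tx":0,"ty":0,"tz":0.15,"wx":0,"wy":0,"wz":0,"claw":-1},
    {"tx":0,"ty":0,"tz":0.1,"wx":0,"wy":0,"wz":0,"claw":-1},
    {"tx":0,"ty":0,"tz":0,"wx":0,"wy":0,"wz":0,"claw":-1}
  ]
}}

```text
clock: 13.25
tcp_pos: [0.4858, 0.2267, 0.0857]
tool_rot: [-3.136, 0.001, 3.137]
wrist_force: [-0.6, -0.6, 0.7]
grip_width: 0.0157
grasp_force: 30.0
```

Call:
{"name": "play_rows", "arguments": {
  "motion": [
    {"tx":0,"ty":0,"tz":0,"wx":0,"wy":0,"wz":0,"claw":0.5},
    {"tx":0,"ty":0,"tz":0,"wx":0,"wy":0,"wz":0,"claw":0.5},
    {"tx":0,"ty":0,"tz":0,"wx":0,"wy":0,"wz":0,"claw":0.5},
    {"tx":0,"ty":0,"tz":0,"wx":0,"wy":0,"wz":0,"claw":0.5},
    {"tx":0,"ty":0,"tz":0,"wx":0,"wy":0,"wz":0,"claw":0.5},
    {"tx":0,"ty":0,"tz":0,"wx":0,"wy":0,"wz":0,"claw":0.5},
    {"tx":0,"ty":0,"tz":-1,"wx":0,"wy":0,"wz":0,"claw":0.5},
    {"tx":0,"ty":0,"tz":-3,"wx":0,"wy":0,"wz":0,"claw":0.5},
    {"tx":0,"ty":0,"tz":-4,"wx":0,"wy":0,"wz":0,"claw":0.5},
    {"tx":0,"ty":0,"tz":-4,"wx":0,"wy":0,"wz":0,"claw":0.5},
    {"tx":0,"ty":0,"tz":-2.5,"wx":0,"wy":0,"wz":0,"claw":0.5},
    {"tx":0,"ty":0,"tz":-1,"wx":0,"wy":0,"wz":0,"claw":0.5}
  ]
}}

```text
clock: 14.25
tcp_pos: [0.487, 0.2283, 0.2455]
tool_rot: [-3.139, 0.006, 3.137]
wrist_force: [0.8, -0.7, 1.5]
grip_width: 0.0684
grasp_force: 0.0
```

```bash
python3 - <<'E'
from h import *
np.set_printoptions(precision=3,suppress=True)
print(ctrl.state()["tcp_pos"])
w=ctrl.snapshot("wrist");cv2.imwrite("pics/i.png",w["frame"])
def yaw(p,t="padlock0"):
    f=p["frame"]
    for r in ctrl.regions_of(t,p):
        m=r["region"];ys,xs=np.nonzero(m)
        hsv=cv2.cvtColor(f,cv2.COLOR_BGR2HSV)
        body=m&(hsv[:,:,1]>90)
        sh=m&~body
        yb,xb=np.nonzero(body)
        if len(xb)<20: print("none",r["rect"],f[m].mean(0));continue
        cb=onz(p,(xb.mean(),yb.mean()),.012)
        ysn,xsn=np.nonzero(sh)
        cs=onz(p,(xsn.mean(),ysn.mean()),.009) if len(xsn) else cb*np.nan
        P=np.array([onz(p,(x,y),.014)[:2]*1000 for x,y in zip(xb,yb)],np.float32)
        print(round(r["score"],2),np.round(r["rect"]),"body",cb,"shack dir",np.degrees(np.arctan2(cs[1]-cb[1],cs[0]-cb[0])).round(1),cv2.minAreaRect(P),f[body].mean(0).round())
yaw(w);yaw(ctrl.snapshot("scene"));yaw(ctrl.snapshot("side"))
E
```

```text
[0.487 0.228 0.245]
0.94 [111.  18. 154.  73.] body [0.327 0.085 0.012] shack dir 16.0 ((333.3001708984375, 83.96830749511719), (44.69565963745117, 59.69273376464844), 70.21696472167969) [ 84. 174. 240.]
0.81 [ 53. 104.  90. 156.] body [ 0.422 -0.006  0.012] shack dir 13.1 ((422.2104797363281, -5.142677307128906), (33.540443420410156, 45.8942985534668), 14.505745887756348) [103. 176. 215.]
0.72 [ 69. 182. 105. 218.] body [ 0.526 -0.001  0.012] shack dir 20.1 ((525.3611450195312, 0.50921630859375), (34.267642974853516, 46.818603515625), 11.097782135009766) [103. 176. 215.]
none [0.0, 43.1, 30.4, 79.9] [211.942 214.841 217.219]
0.79 [276. 247. 301. 268.] body [0.637 0.025 0.012] shack dir -4.7 ((639.322509765625, 23.97913360595703), (44.2408561706543, 44.38982391357422), 77.51408386230469) [ 58. 118. 147.]
0.74 [237. 233. 264. 250.] body [ 0.528 -0.004  0.012] shack dir 14.2 ((529.8413696289062, -5.530765533447266), (38.634361267089844, 51.46924591064453), 13.322843551635742) [ 57. 116. 145.]
0.49 [210. 216. 237. 227.] body [ 0.423 -0.009  0.012] shack dir 26.7 ((426.3709716796875, -10
[... 448 characters left out ...]
98) [103. 148. 172.]
0.79 [146. 253. 171. 269.] body [0.326 0.08  0.012] shack dir -30.0 ((331.4911193847656, 77.47712707519531), (50.139400482177734, 56.97785186767578), 69.22222137451172) [ 84. 136. 199.]
0.66 [259. 206. 280. 226.] body [0.634 0.022 0.012] shack dir 21.7 ((633.3799438476562, 20.525203704833984), (44.93239974975586, 36.02737808227539), 83.91425323486328) [103. 146. 170.]
none [193.3, 292.0, 213.0, 316.9] [197.518 199.624 198.571]
none [294.5, 219.5, 310.0, 242.7] [191.454 194.229 193.306]
0.55 [233. 228. 256. 253.] body [ 0.524 -0.006  0.012] shack dir 29.6 ((522.9085083007812, -6.428623199462891), (38.5687370300293, 42.375282287597656), 13.158167839050293) [102. 146. 170.]
```

View pics/i.png

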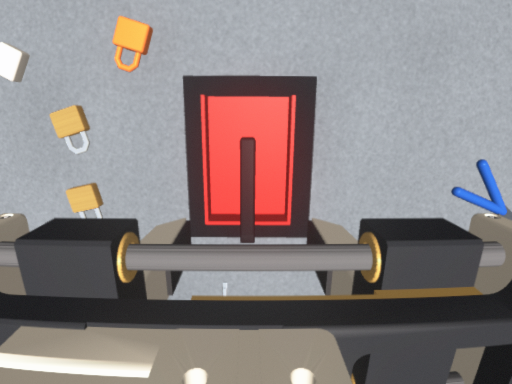

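```bash
python3 - <<'E'
from h import *
go((.526,-.004,.08),192.5,10)
E
```

```text
(array([-0.2 , -2.34,  1.6 ]), array([-0.04, -0.02, -1.28]))
```

Call:
{"name": "play_rows", "arguments": {
  "motion": [
    {"tx":-0.2,"ty":-2.34,"tz":0.6,"wx":0,"wy":0,"wz":-1.28,"claw":0.6},
    {"tx":-0.2,"ty":-2.34,"tz":1.0,"wx":0,"wy":0,"wz":-1.28,"claw":0.6},
    {"tx":-0.2,"ty":-2.34,"tz":1.6,"wx":0,"wy":0,"wz":-1.28,"claw":0.6},
    {"tx":-0.2,"ty":-2.34,"tz":1.6,"wx":0,"wy":0,"wz":-1.28,"claw":0.6},
    {"tx":-0.2,"ty":-2.34,"tz":1.6,"wx":0,"wy":0,"wz":-1.28,"claw":0.6},
    {"tx":-0.2,"ty":-2.34,"tz":2.0,"wx":0,"wy":0,"wz":-1.28,"claw":0.6},
    {"tx":-0.2,"ty":-2.34,"tz":2.0,"wx":0,"wy":0,"wz":-1.28,"claw":0.6},
    {"tx":-0.2,"ty":-2.34,"tz":2.0,"wx":0,"wy":0,"wz":-1.28,"claw":0.6},
    {"tx":-0.2,"ty":-2.34,"tz":2.0,"wx":0,"wy":0,"wz":-1.28,"claw":0.6},
    {"tx":-0.2,"ty":-2.34,"tz":1.6,"wx":-0.2,"wy":0,"wz":-1.28,"claw":0.6},
    {"tx":0,"ty":0,"tz":0,"wx":0,"wy":0,"wz":0,"claw":0.6}
  ]
}}

```text
clock: 15.47
tcp_pos: [0.5256, -0.0098, 0.0775]
tool_rot: [-3.137, -0.008, -2.928]
wrist_force: [-0.5, -0.1, 0.3]
grip_width: 0.0734
grasp_force: 0.0
```

```bash
python3 - <<'E'
from h import *
go((.526,-.004,.02),192.5,5)
E
```

```text
(array([-0.04,  0.11,  1.15]), array([-0.05, -0.09, -0.05]))
```

Call:
{"name": "play_rows", "arguments": {
  "motion": [
    {"tx":0,"ty":0.1,"tz":1.2,"wx":0,"wy":0,"wz":0,"claw":0.6},
    {"tx":0,"ty":0.1,"tz":1.4,"wx":0,"wy":-0.2,"wz":0,"claw":0.6},
    {"tx":0,"ty":0.1,"tz":1.4,"wx":0,"wy":-0.2,"wz":0,"claw":0.6},
    {"tx":0,"ty":0.1,"tz":1.1,"wx":0,"wy":0,"wz":0,"claw":0.6},
    {"tx":0,"ty":0.1,"tz":0.6,"wx":0,"wy":0,"wz":0,"claw":0.6},
    {"tx":0,"ty":0,"tz":0,"wx":0,"wy":0,"wz":0,"claw":-1},
    {"tx":0,"ty":0,"tz":0,"wx":0,"wy":0,"wz":0,"claw":-1},
    {"tx":0,"ty":0,"tz":0,"wx":0,"wy":0,"wz":0,"claw":-1},
    {"tx":0,"ty":0,"tz":0,"wx":0,"wy":0,"wz":0,"claw":-1},
    {"tx":0,"ty":0,"tz":0,"wx":0,"wy":0,"wz":0,"claw":-1},
    {"tx":0,"ty":0,"tz":0,"wx":0,"wy":0,"wz":0,"claw":-1},
    {"tx":0,"ty":0,"tz":0,"wx":0,"wy":0,"wz":0,"claw":-1}
  ]
}}

```text
clock: 16.47
tcp_pos: [0.5273, 0.0008, 0.0252]
tool_rot: [-3.139, 0.008, -2.923]
wrist_force: [-0.6, -0.8, 5.0]
grip_width: 0.0396
grasp_force: 30.0
```

Call:
{"name": "play_rows", "arguments": {
  "motion": [
    {"tx":0,"ty":0,"tz":-0.5,"wx":0,"wy":0,"wz":0,"claw":-1},
    {"tx":0,"ty":0,"tz":-2,"wx":0,"wy":0,"wz":0,"claw":-1},
    {"tx":0,"ty":0,"tz":-3,"wx":0,"wy":0,"wz":0,"claw":-1},
    {"tx":0,"ty":0,"tz":-4,"wx":0,"wy":0,"wz":0,"claw":-1},
    {"tx":0,"ty":0,"tz":-4,"wx":0,"wy":0,"wz":0,"claw":-1},
    {"tx":0,"ty":0,"tz":-3,"wx":0,"wy":0,"wz":0,"claw":-1},
    {"tx":0,"ty":0,"tz":-1.5,"wx":0,"wy":0,"wz":0,"claw":-1}
  ]
}}

```text
clock: 17.05
tcp_pos: [0.5268, 0.0011, 0.2091]
tool_rot: [-3.139, 0.011, -2.923]
wrist_force: [-0.3, -0.2, -1.4]
grip_width: 0.0397
grasp_force: 30.0
```

```bash
python3 - <<'E'
from h import *
go((.485,-.25,.2),180,10)
E
```

```text
(array([ 0.72, -2.45,  0.09]), array([-0.01,  0.07,  1.25]))
```

Call:
{"name": "play_rows", "arguments": {
  "motion": [
    {"tx":0.4,"ty":-1.25,"tz":0,"wx":0,"wy":0,"wz":0.6,"claw":-1},
    {"tx":0.72,"ty":-2.45,"tz":0,"wx":0,"wy":0,"wz":1.25,"claw":-1},
    {"tx":0.72,"ty":-2.45,"tz":0,"wx":0,"wy":0.1,"wz":1.25,"claw":-1},
    {"tx":0.72,"ty":-2.45,"tz":0,"wx":0,"wy":0.1,"wz":1.25,"claw":-1},
    {"tx":0.72,"ty":-2.45,"tz":0,"wx":0,"wy":0.1,"wz":1.25,"claw":-1},
    {"tx":0.72,"ty":-2.45,"tz":0,"wx":0,"wy":0.1,"wz":1.25,"claw":-1},
    {"tx":0.72,"ty":-2.45,"tz":0,"wx":0,"wy":0.1,"wz":1.25,"claw":-1},
    {"tx":0.72,"ty":-2.45,"tz":0,"wx":0,"wy":0.1,"wz":1.25,"claw":-1},
    {"tx":0.72,"ty":-2.45,"tz":0,"wx":0,"wy":0,"wz":1.25,"claw":-1},
    {"tx":0.72,"ty":-2.45,"tz":0.1,"wx":0,"wy":0,"wz":1.25,"claw":-1},
    {"tx":0.2,"ty":-1.25,"tz":0.8,"wx":0,"wy":0,"wz":0.6,"claw":-1},
    {"tx":0,"ty":0,"tz":1,"wx":0,"wy":0,"wz":0,"claw":-1}
  ]
}}

```text
clock: 18.05
tcp_pos: [0.4832, -0.2548, 0.1853]
tool_rot: [-3.138, -0.004, 3.137]
wrist_force: [-0.7, -0.1, -0.8]
grip_width: 0.0395
grasp_force: 30.0
```

```bash
python3 - <<'E'
from h import *
go((.488,-.25,.13),180,5)
E
```

```text
(array([-0.1 ,  0.1 ,  1.11]), array([-0.04, -0.05, -0.05]))
```

Call:
{"name": "play_rows", "arguments": {
  "motion": [
    {"tx":-0.1,"ty":0.1,"tz":0.9,"wx":0,"wy":0,"wz":0,"claw":-1},
    {"tx":-0.1,"ty":0.1,"tz":1.1,"wx":0,"wy":0,"wz":0,"claw":-1},
    {"tx":-0.1,"ty":0.1,"tz":1.3,"wx":0,"wy":0,"wz":0,"claw":-1},
    {"tx":-0.1,"ty":0.1,"tz":1.0,"wx":0,"wy":0,"wz":0,"claw":-1},
    {"tx":-0.1,"ty":0,"tz":0.6,"wx":0,"wy":0,"wz":0,"claw":-1},
    {"tx":0,"ty":0,"tz":0,"wx":0,"wy":0,"wz":0,"claw":0.3},
    {"tx":0,"ty":0,"tz":0,"wx":0,"wy":0,"wz":0,"claw":0.3},
    {"tx":0,"ty":0,"tz":0,"wx":0,"wy":0,"wz":0,"claw":0.3},
    {"tx":0,"ty":0,"tz":0,"wx":0,"wy":0,"wz":0,"claw":0.3},
    {"tx":0,"ty":0,"tz":-2,"wx":0,"wy":0,"wz":0,"claw":0.3},
    {"tx":0,"ty":0,"tz":-4,"wx":0,"wy":0,"wz":0,"claw":0.5},
    {"tx":0,"ty":0,"tz":-3,"wx":0,"wy":0,"wz":0,"claw":0.5}
  ]
}}

```text
clock: 19.05
tcp_pos: [0.4898, -0.2471, 0.2293]
tool_rot: [-3.139, -0.003, -3.141]
wrist_force: [1.4, -1.2, 0.2]
grip_width: 0.0671
grasp_force: 0.0
```

```bash
python3 - <<'E'
from h import *
s=ctrl.state();print(s["tcp_pos"],s["tool_rot"],s["grip_width"])
go((.422,-.009,.15),195,10)
E
```

```text
[ 0.48980323 -0.24711153  0.22925033] [-3.139163   -0.00332713 -3.14075724] 0.06708581438917449
(array([0.39, 2.45, 0.79]), array([-0.01, -0.02, -1.5 ]))
```

Call:
{"name": "play_rows", "arguments": {
  "motion": [
    {"tx":0.39,"ty":2.45,"tz":0,"wx":0,"wy":0,"wz":-1.5,"claw":0.6},
    {"tx":0.39,"ty":2.45,"tz":0,"wx":0,"wy":0,"wz":-1.5,"claw":0.6},
    {"tx":0.39,"ty":2.45,"tz":0.5,"wx":0,"wy":0,"wz":-1.5,"claw":0.6},
    {"tx":0.39,"ty":2.45,"tz":1.0,"wx":0,"wy":0,"wz":-1.5,"claw":0.6},
    {"tx":0.39,"ty":2.45,"tz":1.2,"wx":0,"wy":0,"wz":-1.5,"claw":0.6},
    {"tx":0.39,"ty":2.45,"tz":1.3,"wx":0,"wy":0,"wz":-1.5,"claw":0.6},
    {"tx":0.39,"ty":2.45,"tz":1.3,"wx":0,"wy":0,"wz":-1.5,"claw":0.6},
    {"tx":0.39,"ty":2.45,"tz":1.3,"wx":0,"wy":0,"wz":-1.5,"claw":0.6},
    {"tx":0.39,"ty":2.45,"tz":1.2,"wx":0,"wy":0,"wz":-1.5,"claw":0.6},
    {"tx":0.39,"ty":2.45,"tz":0.5,"wx":0,"wy":0,"wz":-1.5,"claw":0.6},
    {"tx":0,"ty":0,"tz":0,"wx":0,"wy":0,"wz":0,"claw":0.6}
  ]
}}

```text
clock: 19.97
tcp_pos: [0.4198, -0.0053, 0.1431]
tool_rot: [3.141, -0.006, -2.872]
wrist_force: [-0.5, -0.3, -1.0]
grip_width: 0.0734
grasp_force: 0.0
```

```bash
python3 - <<'E'
from h import *
np.set_printoptions(precision=3,suppress=True)
s=ctrl.state();print(s["tcp_pos"],s["tool_rot"],s["grip_width"])
go((.422,-.008,.02),195,10)
p=ctrl.snapshot("scene");b=ctrl.snapshot("side")
cv2.imwrite("pics/j.png",np.hstack([cv2.resize(p["frame"][160:290,70:210],None,fx=2.8,fy=2.8,interpolation=2),cv2.resize(b["frame"][210:340,185:325],None,fx=2.8,fy=2.8,interpolation=2)]))
print([ (np.round(r["at"],1),round(r["score"],2)) for t in("pointer","green_mid") for r in ctrl.pinpoint(t,p)[:2]])
f=p["frame"].astype(int);m=(f[:,:,2]>150)&(f[:,:,1]<70)&(f[:,:,0]<70)
for y in range(185,212): print(y,np.nonzero(m[y,80:135])[0]+80)
E
```

```text
[ 0.42  -0.005  0.143] [ 3.141 -0.006 -2.872] 0.0733971841842699
(array([-0.02, -0.03,  1.23]), array([ 0.  , -0.03,  0.04]))
[(array([111.2, 200.8]), 0.82), (array([109.8, 200. ]), 0.81)]
185 []
186 []
187 []
188 []
189 []
190 []
191 []
192 []
193 [119 120]
194 [116 117 118 119]
195 [114 115 116 117]
196 [114]
197 []
198 [107 108]
199 [105 106 107]
200 [103 104 105]
201 [101 102 103]
202 [ 99 100 101]
203 []
204 []
205 []
206 []
207 []
208 []
209 []
210 []
211 []
```

View pics/j.png

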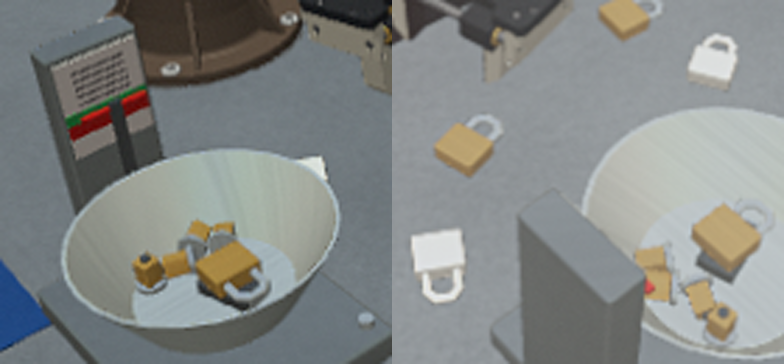

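```bash
cat > pt.py <<'E'
from h import *
np.set_printoptions(precision=4,suppress=True)
p=ctrl.snapshot("scene")
def bar(im):
    f=im.astype(int);m=(f[:,:,2]>150)&(f[:,:,1]<75)&(f[:,:,0]<75);m[:165]=0;m[215:]=0;m[:,:90]=0;m[:,128:]=0
    ys,xs=np.nonzero(m);return xs,ys
for n,im in(("start",cv2.imread("pics/a.png")),("now",p["frame"])):
    xs,ys=bar(im);c=((xs.min()+xs.max())/2,(ys.min()+ys.max())/2)
    best=min(np.arange(.150,.22,.0002),key=lambda z:np.hypot(*(proj(p,(.368,-.258,z))-c)))
    print(n,len(xs),c,best,"sink",.215-best)
hsv=cv2.cvtColor(cv2.imread("pics/a.png"),cv2.COLOR_BGR2HSV)
g=cv2.inRange(hsv,(45,90,50),(80,255,255));g[:165]=0;g[220:]=0;g[:,:80]=0;g[:,135:]=0
ys,xs=np.nonzero(g);print("green",((xs.min()+xs.max())/2,(ys.min()+ys.max())/2),"expect",proj(p,(.345,-.258,.1767)))
E
python3 pt.py
```

```text
start 26 (np.float64(108.0), np.float64(188.5)) 0.20740000000000164 sink 0.007599999999998358
now 25 (np.float64(109.5), np.float64(197.5)) 0.184800000000001 sink 0.030199999999999005
green (np.float64(107.5), np.float64(197.5)) expect [106.199  196.3684]
```

Call:
{"name": "play_rows", "arguments": {
  "motion": [
    {"tx":-0.1,"ty":-0.1,"tz":1,"wx":0,"wy":0,"wz":0,"claw":0.6},
    {"tx":-0.1,"ty":-0.1,"tz":2.5,"wx":0,"wy":0,"wz":0.2,"claw":0.6},
    {"tx":0,"ty":-0.1,"tz":3,"wx":0,"wy":-0.2,"wz":0.2,"claw":0.6},
    {"tx":0,"ty":0,"tz":2.8,"wx":0,"wy":-0.1,"wz":0,"claw":0.6},
    {"tx":0,"ty":0,"tz":1.8,"wx":0,"wy":0,"wz":0,"claw":0.6},
    {"tx":0,"ty":0,"tz":0.9,"wx":0,"wy":0,"wz":0,"claw":0.6},
    {"tx":0,"ty":0,"tz":0,"wx":0,"wy":0,"wz":0,"claw":0.6}
  ]
}}

```text
clock: 20.8
tcp_pos: [0.424, -0.0125, 0.0225]
tool_rot: [-3.14, -0.001, -2.887]
wrist_force: [-1.1, 0.0, 0.3]
grip_width: 0.0736
grasp_force: 0.0
```

Call:
{"name": "play_rows", "arguments": {
  "motion": [
    {"tx":0,"ty":0.3,"tz":0.1,"wx":0,"wy":0,"wz":0,"claw":-1},
    {"tx":0,"ty":0,"tz":0,"wx":0,"wy":0,"wz":0,"claw":-1},
    {"tx":0,"ty":0,"tz":0,"wx":0,"wy":0,"wz":0,"claw":-1},
    {"tx":0,"ty":0,"tz":0,"wx":0,"wy":0,"wz":0,"claw":-1},
    {"tx":0,"ty":0,"tz":0,"wx":0,"wy":0,"wz":0,"claw":-1},
    {"tx":0,"ty":0,"tz":0,"wx":0,"wy":0,"wz":0,"claw":-1},
    {"tx":0,"ty":0,"tz":0,"wx":0,"wy":0,"wz":0,"claw":-1},
    {"tx":0,"ty":0,"tz":0,"wx":0,"wy":0,"wz":0,"claw":-1}
  ]
}}

```text
clock: 21.47
tcp_pos: [0.4241, -0.0086, 0.0233]
tool_rot: [-3.14, 0.002, -2.885]
wrist_force: [-0.9, 1.0, 8.4]
grip_width: 0.0395
grasp_force: 30.0
```

Call:
{"name": "play_rows", "arguments": {
  "motion": [
    {"tx":0,"ty":0,"tz":-0.5,"wx":0,"wy":0,"wz":0,"claw":-1},
    {"tx":0,"ty":0,"tz":-2,"wx":0,"wy":0,"wz":0,"claw":-1},
    {"tx":0,"ty":0,"tz":-3.5,"wx":0,"wy":0,"wz":0,"claw":-1},
    {"tx":0,"ty":0,"tz":-4,"wx":0,"wy":0,"wz":0,"claw":-1},
    {"tx":0,"ty":0,"tz":-4,"wx":0,"wy":0,"wz":0,"claw":-1},
    {"tx":0,"ty":0,"tz":-3,"wx":0,"wy":0,"wz":0,"claw":-1},
    {"tx":0,"ty":0,"tz":-1.5,"wx":0,"wy":0,"wz":0,"claw":-1}
  ]
}}

```text
clock: 22.05
tcp_pos: [0.4246, -0.0087, 0.2119]
tool_rot: [-3.14, 0.006, -2.886]
wrist_force: [0.7, 0.1, -1.2]
grip_width: 0.0397
grasp_force: 30.0
```

```bash
python3 - <<'E'
from h import *
go((.488,-.24,.2),180,10)
E
```

```text
(array([-0.3 , -2.39,  0.12]), array([-0.01,  0.04,  1.47]))
```

Call:
{"name": "play_rows", "arguments": {
  "motion": [
    {"tx":-0.1,"ty":-1.2,"tz":0,"wx":0,"wy":0,"wz":0.7,"claw":-1},
    {"tx":-0.25,"ty":-2.4,"tz":0,"wx":0,"wy":0,"wz":1.5,"claw":-1},
    {"tx":-0.25,"ty":-2.4,"tz":0,"wx":0,"wy":0,"wz":1.5,"claw":-1},
    {"tx":-0.25,"ty":-2.4,"tz":0,"wx":0,"wy":0,"wz":1.5,"claw":-1},
    {"tx":-0.25,"ty":-2.4,"tz":0,"wx":0,"wy":0.1,"wz":1.5,"claw":-1},
    {"tx":-0.25,"ty":-2.4,"tz":0,"wx":0,"wy":0.1,"wz":1.5,"claw":-1},
    {"tx":-0.2,"ty":-2.4,"tz":0,"wx":0,"wy":0.1,"wz":1.5,"claw":-1},
    {"tx":-0.2,"ty":-2.4,"tz":0,"wx":0,"wy":0.1,"wz":1.5,"claw":-1},
    {"tx":-0.2,"ty":-2.4,"tz":0,"wx":0,"wy":0,"wz":1.5,"claw":-1},
    {"tx":-0.2,"ty":-2.2,"tz":0,"wx":0,"wy":0,"wz":1.2,"claw":-1},
    {"tx":0,"ty":-1,"tz":0,"wx":0,"wy":0,"wz":0.6,"claw":-1},
    {"tx":0,"ty":0,"tz":0.5,"wx":0,"wy":0,"wz":0,"claw":-1}
  ]
}}

```text
clock: 23.05
tcp_pos: [0.4769, -0.2415, 0.2027]
tool_rot: [-3.138, -0.006, 3.14]
wrist_force: [0.1, -0.3, -1.9]
grip_width: 0.0397
grasp_force: 30.0
```

```bash
python3 - <<'E'
from h import *
go((.475,-.232,.14),180,5)
E
```

```text
(array([0.03, 0.19, 1.25]), array([-0.04, -0.07, -0.02]))
```

Call:
{"name": "play_rows", "arguments": {
  "motion": [
    {"tx":0,"ty":0.2,"tz":0.9,"wx":0,"wy":0,"wz":0,"claw":-1},
    {"tx":0,"ty":0.2,"tz":1.3,"wx":0,"wy":0,"wz":0,"claw":-1},
    {"tx":0,"ty":0.2,"tz":1.6,"wx":0,"wy":0,"wz":0,"claw":-1},
    {"tx":0,"ty":0.1,"tz":1.4,"wx":0,"wy":0,"wz":0,"claw":-1},
    {"tx":0,"ty":0.1,"tz":0.6,"wx":0,"wy":0,"wz":0,"claw":-1},
    {"tx":0,"ty":0,"tz":0,"wx":0,"wy":0,"wz":0,"claw":0.2},
    {"tx":0,"ty":0,"tz":0,"wx":0,"wy":0,"wz":0,"claw":0.2},
    {"tx":0,"ty":0,"tz":0,"wx":0,"wy":0,"wz":0,"claw":0.2},
    {"tx":0,"ty":0,"tz":0,"wx":0,"wy":0,"wz":0,"claw":0.2},
    {"tx":0,"ty":0,"tz":-2,"wx":0,"wy":0,"wz":0,"claw":0.2},
    {"tx":0,"ty":0,"tz":-4,"wx":0,"wy":0,"wz":0,"claw":0.2},
    {"tx":0,"ty":0,"tz":-4,"wx":0,"wy":0,"wz":0,"claw":0.2}
  ]
}}

```text
clock: 24.05
tcp_pos: [0.4769, -0.2302, 0.246]
tool_rot: [-3.14, -0.008, -3.139]
wrist_force: [2.0, -0.7, 0.6]
grip_width: 0.055
grasp_force: 0.0
```

Call:
{"name": "play_rows", "arguments": {
  "motion": [
    {"tx":0,"ty":2,"tz":-2,"wx":0,"wy":0,"wz":0,"claw":0.2},
    {"tx":0,"ty":2.5,"tz":0,"wx":0,"wy":0,"wz":0,"claw":0.2},
    {"tx":0,"ty":2.5,"tz":0,"wx":0,"wy":0,"wz":0,"claw":0.2},
    {"tx":0,"ty":2.5,"tz":0,"wx":0,"wy":0,"wz":0,"claw":0.2},
    {"tx":0,"ty":2.5,"tz":0,"wx":0,"wy":0,"wz":0,"claw":0.2},
    {"tx":0,"ty":2.5,"tz":0,"wx":0,"wy":0,"wz":0,"claw":0.2},
    {"tx":0,"ty":2.5,"tz":0,"wx":0,"wy":0,"wz":0,"claw":0.2},
    {"tx":0,"ty":2.5,"tz":0,"wx":0,"wy":0,"wz":0,"claw":0.2},
    {"tx":0,"ty":1.5,"tz":0,"wx":0,"wy":0,"wz":0,"claw":0.2},
    {"tx":0,"ty":0,"tz":0,"wx":0,"wy":0,"wz":0,"claw":0.2},
    {"tx":0,"ty":0,"tz":0,"wx":0,"wy":0,"wz":0,"claw":0.2}
  ]
}}

```text
clock: 24.97
tcp_pos: [0.4775, -0.0198, 0.2653]
tool_rot: [-3.14, -0.004, -3.137]
wrist_force: [0.3, -0.2, -0.6]
grip_width: 0.0554
grasp_force: 0.0
```

```bash
python3 pt.py; python3 - <<'E'
from h import *
p=ctrl.snapshot("scene");b=ctrl.snapshot("side")
cv2.imwrite("pics/k.png",np.hstack([cv2.resize(p["frame"][160:380,70:350],None,fx=1.4,fy=1.4,interpolation=2),cv2.resize(b["frame"][150:370,130:410],None,fx=1.4,fy=1.4,interpolation=2)]))
E
```

```text
start 26 (np.float64(108.0), np.float64(188.5)) 0.20740000000000164 sink 0.007599999999998358
now 29 (np.float64(110.5), np.float64(199.5)) 0.17920000000000083 sink 0.035799999999999166
green (np.float64(107.5), np.float64(197.5)) expect [106.199  196.3684]
```

View pics/k.png

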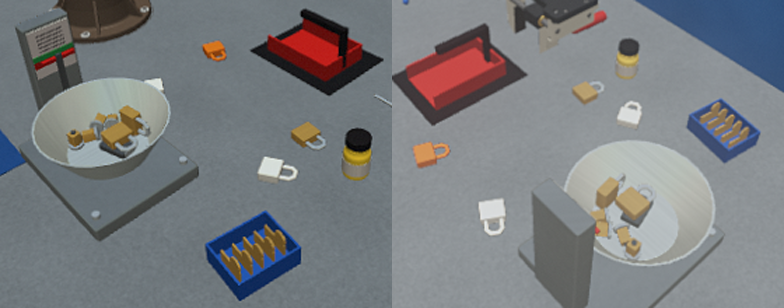

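```bash
python3 - <<'E'
from h import *
np.set_printoptions(precision=4,suppress=True)
p=ctrl.snapshot("scene");cv2.imwrite("pics/now.png",p["frame"])
A=cv2.imread("pics/a.png").astype(int)
for c in(102,105,108,116,119):
    print("col",c)
    for r in range(184,212): print(r,A[r,c][::-1],p["frame"][r,c][::-1])
print([np.round(proj(p,(.368,-.258+dy,z)),1) for z in(.2074,.1815,.172) for dy in(-.028,.028)])
E
```

```text
col 102
184 [95 89 86] [97 92 88]
185 [122 116 109] [127 120 115]
186 [91 86 83] [94 89 86]
187 [100  94  91] [100  96  91]
188 [120 115 110] [125 119 113]
189 [84 87 84] [89 86 81]
190 [133  49  47] [92 87 83]
191 [171  28  26] [120 113 108]
192 [124  12   9] [79 74 71]
193 [104  76  71] [79 74 72]
194 [118 111 106] [119 113 107]
195 [71 68 66] [75 71 68]
196 [83 76 75] [83 76 75]
197 [106 118  99] [109 121 102]
198 [ 62 102  66] [ 62 104  66]
199 [22 80 36] [25 82 38]
200 [21 78 35] [20 80 35]
201 [15 80 36] [12 82 37]
202 [72 43 20] [99 47 25]
203 [95 12 11] [179  28  25]
204 [95 11  7] [181  27  24]
205 [95 14 10] [100  13   8]
206 [93  8  6] [93  6  5]
207 [110  88  82] [112  89  84]
208 [116 114 108] [121 117 112]
209 [118 112 107] [118 113 107]
210 [115 110 104] [119 112 107]
211 [117 111 106] [119 113 108]
col 105
184 [109 103  97] [110 103 100]
185 [68 64 62] [69 66 64]
186 [95 90 87] [98 92 89]
187 [108 104  99] [109 104  98]
188 [81 60 56] [70 66 64]
189 [167  26  24] [101  96  92]
190 [167  21  19] [113 107 102]
191 [116  40  37] [80 74 73]
192 [112 101  97] [105  99  95]
[... 2471 characters left out ...]
2] [19 80 35]
193 [18 80 37] [14 81 36]
194 [61 55 25] [58 56 27]
195 [92 20 12] [146  28  20]
196 [95  9 11] [181  26  24]
197 [94 15  8] [122  14   8]
198 [94  6  3] [91  8  4]
199 [105  73  69] [108  78  72]
200 [116 108 103] [118 111 106]
201 [116 112 106] [118 114 108]
202 [117 111 105] [119 112 106]
203 [117 111 105] [119 113 107]
204 [118 110 105] [120 113 108]
205 [119 113 108] [123 116 111]
206 [95 93 89] [98 95 91]
207 [67 70 67] [68 71 67]
208 [66 68 66] [67 69 67]
209 [65 67 62] [69 71 67]
210 [62 65 62] [66 70 66]
211 [116 127 131] [67 70 66]
[array([ 96.2, 193.5]), array([119.5, 183.7]), array([ 98.9, 203.7]), array([121.7, 193.6]), array([ 99.9, 207.3]), array([122.6, 197.2])]
```

```bash
cat > wr.py <<'E'
from h import *
np.set_printoptions(precision=3,suppress=True)
w=ctrl.snapshot("wrist");s=ctrl.state()
R=Ro.from_euler("xyz",s["tool_rot"]).as_matrix();c,d=ray(w,(256,192))
print("fx",w["mtx"][0][0],"cam world",c,"in tool",R.T@(c-s["tcp_pos"]),"dir",d,"dir tool",R.T@d)
for X in((.368,-.258,.18),(.345,-.258,.177),(.345,-.29,.177),(.345,-.226,.177)): print(X,proj(w,X))
for t in("pointer","green_mid"): print(t,[(np.round(r["at"],1),round(r["score"],2)) for r in ctrl.pinpoint(t,w)[:2]])
hsv=cv2.cvtColor(w["frame"],cv2.COLOR_BGR2HSV)
for n,m in(("green",cv2.inRange(hsv,(45,90,30),(85,255,255))),("redbar",((w["frame"][:,:,2]>150)&(w["frame"][:,:,1]<80)&(w["frame"][:,:,0]<80)).astype(np.uint8))):
    k,l,st,ce=cv2.connectedComponentsWithStats(m)
    print(n,[(st[i].tolist(),ce[i].round(1).tolist()) for i in range(1,k) if st[i][4]>15])
import time;np.savez("pics/w%d.npz"%int(s["clock"]*100),f=w["frame"],mtx=w["mtx"],D=w["D"],view=w["view"])
E
python3 wr.py
```

```text
fx 287.51278529385337 cam world [ 0.41  -0.021  0.406] in tool [ 0.068 -0.    -0.141] dir [ 0.248  0.025 -0.969] dir tool [-0.253  0.026  0.967]
(0.368, -0.258, 0.18) [-42.374  71.767]
(0.345, -0.258, 0.177) [-42.586  43.249]
(0.345, -0.29, 0.177) [-72.02   47.662]
(0.345, -0.226, 0.177) [-9.795 39.409]
pointer []
green_mid [(array([430. , 115.1]), 0.26)]
green []
redbar [([389, 108, 75, 111, 6233], [424.7, 161.8]), ([473, 111, 10, 43, 143], [477.6, 131.1])]
```

Call:
{"name": "play_rows", "arguments": {
  "motion": [
    {"tx":0,"ty":0,"tz":0,"wx":0,"wy":0,"wz":5,"claw":0.2},
    {"tx":0,"ty":0,"tz":0,"wx":0,"wy":0,"wz":7,"claw":0.2},
    {"tx":0,"ty":0,"tz":0,"wx":0,"wy":0,"wz":7,"claw":0.2},
    {"tx":0,"ty":0,"tz":0,"wx":0,"wy":0,"wz":7,"claw":0.2},
    {"tx":0,"ty":0,"tz":0,"wx":0,"wy":0,"wz":7,"claw":0.2},
    {"tx":0,"ty":0,"tz":0,"wx":0,"wy":0,"wz":7,"claw":0.2},
    {"tx":0,"ty":0,"tz":0,"wx":0,"wy":0,"wz":7,"claw":0.2},
    {"tx":0,"ty":0,"tz":0,"wx":0,"wy":0,"wz":7,"claw":0.2},
    {"tx":0,"ty":0,"tz":0,"wx":0,"wy":0,"wz":7,"claw":0.2},
    {"tx":0,"ty":0,"tz":0,"wx":0,"wy":0,"wz":7,"claw":0.2},
    {"tx":0,"ty":0,"tz":0,"wx":0,"wy":0,"wz":7,"claw":0.2},
    {"tx":0,"ty":0,"tz":0,"wx":0,"wy":0,"wz":7,"claw":0.2}
  ]
}}

```text
clock: 26.32
tcp_pos: [0.4773, -0.0207, 0.2646]
tool_rot: [-3.136, 0.001, 1.707]
wrist_force: [-0.3, 0.4, -0.2]
grip_width: 0.0551
grasp_force: 0.0
```

Call:
{"name": "play_rows", "arguments": {
  "motion": [
    {"tx":0,"ty":0,"tz":0,"wx":0,"wy":0,"wz":7,"claw":0.2},
    {"tx":0,"ty":0,"tz":0,"wx":0,"wy":0,"wz":7,"claw":0.2},
    {"tx":0,"ty":0,"tz":0,"wx":0,"wy":0,"wz":7,"claw":0.2},
    {"tx":0,"ty":0,"tz":0,"wx":0,"wy":0,"wz":7,"claw":0.2},
    {"tx":0,"ty":0,"tz":0,"wx":0,"wy":0,"wz":7,"claw":0.2},
    {"tx":0,"ty":0,"tz":0,"wx":0,"wy":0,"wz":7,"claw":0.2},
    {"tx":0,"ty":0,"tz":0,"wx":0,"wy":0,"wz":7,"claw":0.2},
    {"tx":0,"ty":0,"tz":0,"wx":0,"wy":0,"wz":7,"claw":0.2},
    {"tx":0,"ty":0,"tz":0,"wx":0,"wy":0,"wz":7,"claw":0.2},
    {"tx":0,"ty":0,"tz":0,"wx":0,"wy":0,"wz":7,"claw":0.2},
    {"tx":0,"ty":0,"tz":0,"wx":0,"wy":0,"wz":7,"claw":0.2},
    {"tx":0,"ty":0,"tz":0,"wx":0,"wy":0,"wz":7,"claw":0.2}
  ]
}}

```text
clock: 27.32
tcp_pos: [0.4773, -0.0207, 0.2647]
tool_rot: [3.141, 0.006, 0.241]
wrist_force: [-0.2, 0.1, 0.4]
grip_width: 0.0554
grasp_force: 0.0
```

```bash
python3 - <<'E'
from h import *
go((.46,-.15,.23),0,8)
E
```

```text
(array([-0.43,  1.58,  0.44]), array([0.01, 0.04, 1.72]))
```

Call:
{"name": "play_rows", "arguments": {
  "motion": [
    {"tx":-0.43,"ty":1.58,"tz":0.44,"wx":0,"wy":0,"wz":1.72,"claw":0.2},
    {"tx":-0.43,"ty":1.58,"tz":0.44,"wx":0,"wy":0,"wz":1.72,"claw":0.2},
    {"tx":-0.43,"ty":1.58,"tz":0.44,"wx":0,"wy":0,"wz":1.72,"claw":0.2},
    {"tx":-0.43,"ty":1.58,"tz":0.44,"wx":0,"wy":0,"wz":1.72,"claw":0.2},
    {"tx":-0.43,"ty":1.58,"tz":0.44,"wx":0,"wy":0,"wz":1.72,"claw":0.2},
    {"tx":-0.43,"ty":1.58,"tz":0.44,"wx":0,"wy":0,"wz":1.72,"claw":0.2},
    {"tx":-0.43,"ty":1.58,"tz":0.44,"wx":0,"wy":0,"wz":1.72,"claw":0.2},
    {"tx":-0.43,"ty":1.58,"tz":0.44,"wx":0,"wy":0,"wz":1.72,"claw":0.2},
    {"tx":0,"ty":0,"tz":0,"wx":0,"wy":0,"wz":0,"claw":0.2},
    {"tx":0,"ty":0,"tz":0,"wx":0,"wy":0,"wz":0,"claw":0.2},
    {"tx":0,"ty":0,"tz":0,"wx":0,"wy":0,"wz":0,"claw":0.2}
  ]
}}

```text
clock: 28.23
tcp_pos: [0.4608, -0.1506, 0.2296]
tool_rot: [3.14, 0.006, 0.008]
wrist_force: [-0.1, -0.5, -0.0]
grip_width: 0.0549
grasp_force: 0.0
```

```bash
python3 wr.py; ls pics/*.npz
```

```text
fx 287.51278529385337 cam world [ 0.529 -0.15   0.37 ] in tool [ 0.068  0.001 -0.141] dir [-0.259 -0.03  -0.966] dir tool [-0.254  0.026  0.967]
(0.368, -0.258, 0.18) [379.698 324.456]
(0.345, -0.258, 0.177) [373.971 344.242]
(0.345, -0.29, 0.177) [410.008 342.894]
(0.345, -0.226, 0.177) [336.878 345.176]
pointer [(array([342.4, 191.9]), 0.57)]
green_mid []
green []
redbar []
pics/w2521.npz
pics/w2828.npz
```

Call:
{"name": "play_rows", "arguments": {
  "motion": [
    {"tx":0,"ty":1.2,"tz":-0.3,"wx":0,"wy":0,"wz":0,"claw":0.2},
    {"tx":0,"ty":1.7,"tz":-0.5,"wx":0,"wy":0,"wz":0,"claw":0.2},
    {"tx":0,"ty":1.7,"tz":-0.6,"wx":0,"wy":0,"wz":0,"claw":0.2},
    {"tx":0,"ty":1.7,"tz":-0.6,"wx":0,"wy":0,"wz":0,"claw":0.2},
    {"tx":0,"ty":1.7,"tz":0,"wx":0,"wy":0,"wz":0,"claw":0.2},
    {"tx":0,"ty":1.7,"tz":0,"wx":0,"wy":0,"wz":0,"claw":0.2},
    {"tx":0,"ty":0.8,"tz":0,"wx":0,"wy":0,"wz":0,"claw":0.2},
    {"tx":0,"ty":0,"tz":0,"wx":0,"wy":0,"wz":0,"claw":0.2},
    {"tx":0,"ty":0,"tz":0,"wx":0,"wy":0,"wz":0,"claw":0.2},
    {"tx":0,"ty":0,"tz":0,"wx":0,"wy":0,"wz":0,"claw":0.2}
  ]
}}

```text
clock: 29.22
tcp_pos: [0.4621, -0.2537, 0.2497]
tool_rot: [3.141, 0.006, 0.009]
wrist_force: [0.1, 0.3, 0.0]
grip_width: 0.0548
grasp_force: 0.0
```

```bash
python3 wr.py; ls pics/*.npz
```

```text
fx 287.51278529385337 cam world [ 0.531 -0.253  0.39 ] in tool [ 0.068  0.    -0.141] dir [-0.259 -0.029 -0.966] dir tool [-0.254  0.026  0.967]
(0.368, -0.258, 0.18) [252.203 310.887]
(0.345, -0.258, 0.177) [251.803 330.071]
(0.345, -0.29, 0.177) [287.343 330.158]
(0.345, -0.226, 0.177) [216.209 329.671]
pointer []
green_mid [(array([213.9, 170.3]), 0.68)]
green []
redbar []
pics/w2521.npz
pics/w2828.npz
pics/w2926.npz
```

Call:
{"name": "play_rows", "arguments": {
  "motion": [
    {"tx":0,"ty":0,"tz":0,"wx":0,"wy":0,"wz":-5,"claw":0.2},
    {"tx":0,"ty":0,"tz":0,"wx":0,"wy":0,"wz":-7,"claw":0.2},
    {"tx":0,"ty":0,"tz":0,"wx":0,"wy":0,"wz":-7,"claw":0.2},
    {"tx":0,"ty":0,"tz":0,"wx":0,"wy":0,"wz":-7,"claw":0.2},
    {"tx":0,"ty":0,"tz":0,"wx":0,"wy":0,"wz":-7,"claw":0.2},
    {"tx":0,"ty":0,"tz":0,"wx":0,"wy":0,"wz":-7,"claw":0.2},
    {"tx":0,"ty":0,"tz":0,"wx":0,"wy":0,"wz":-7,"claw":0.2},
    {"tx":0,"ty":0,"tz":0,"wx":0,"wy":0,"wz":-7,"claw":0.2},
    {"tx":0,"ty":0,"tz":0,"wx":0,"wy":0,"wz":-7,"claw":0.2},
    {"tx":0,"ty":0,"tz":0,"wx":0,"wy":0,"wz":-7,"claw":0.2},
    {"tx":0,"ty":0,"tz":0,"wx":0,"wy":0,"wz":-7,"claw":0.2},
    {"tx":0,"ty":0,"tz":0,"wx":0,"wy":0,"wz":-7,"claw":0.2}
  ]
}}

```text
clock: 30.37
tcp_pos: [0.462, -0.2544, 0.2499]
tool_rot: [-3.136, 0.002, 1.446]
wrist_force: [-1.1, 0.9, -0.6]
grip_width: 0.0553
grasp_force: 0.0
```

Call:
{"name": "play_rows", "arguments": {
  "motion": [
    {"tx":0,"ty":0,"tz":0,"wx":0,"wy":0,"wz":-7,"claw":0.2},
    {"tx":0,"ty":0,"tz":0,"wx":0,"wy":0,"wz":-7,"claw":0.2},
    {"tx":0,"ty":0,"tz":0,"wx":0,"wy":0,"wz":-7,"claw":0.2},
    {"tx":0,"ty":0,"tz":0,"wx":0,"wy":0,"wz":-7,"claw":0.2},
    {"tx":0,"ty":0,"tz":0,"wx":0,"wy":0,"wz":-7,"claw":0.2},
    {"tx":0,"ty":0,"tz":0,"wx":0,"wy":0,"wz":-7,"claw":0.2},
    {"tx":0,"ty":0,"tz":0,"wx":0,"wy":0,"wz":-7,"claw":0.2},
    {"tx":0,"ty":0,"tz":0,"wx":0,"wy":0,"wz":-7,"claw":0.2},
    {"tx":0,"ty":0,"tz":0,"wx":0,"wy":0,"wz":-7,"claw":0.2},
    {"tx":0,"ty":0,"tz":0,"wx":0,"wy":0,"wz":-7,"claw":0.2},
    {"tx":0,"ty":0,"tz":0,"wx":0,"wy":0,"wz":-7,"claw":0.2},
    {"tx":0,"ty":0,"tz":0,"wx":0,"wy":0,"wz":-7,"claw":0.2}
  ]
}}

```text
clock: 31.37
tcp_pos: [0.462, -0.2544, 0.2499]
tool_rot: [-3.139, -0.005, 2.912]
wrist_force: [0.3, -0.3, 0.4]
grip_width: 0.0551
grasp_force: 0.0
```

```bash
python3 - <<'E'
from h import *
s=ctrl.state();print(s["tcp_pos"],s["tool_rot"],s["joint_positions"])
go((.50,-.22,.21),172,8,30)
E
```

```text
[ 0.46200435 -0.25440875  0.24993559] [-3.13886144 -0.0051006   2.9115033 ] [ 0.28987763  0.2712852   0.13866282  1.80647697 -0.03803878  1.07109748
  1.78263573]
(array([-0.49,  0.52,  0.4 ]), array([ 0.15,  3.71, -0.64]))
```

Call:
{"name": "play_rows", "arguments": {
  "motion": [
    {"tx":-0.49,"ty":0.52,"tz":0.4,"wx":0.15,"wy":3.7,"wz":-0.64,"claw":0.2},
    {"tx":-0.49,"ty":0.52,"tz":0.4,"wx":0.15,"wy":3.7,"wz":-0.64,"claw":0.2},
    {"tx":-0.49,"ty":0.52,"tz":0.4,"wx":0.15,"wy":3.7,"wz":-0.64,"claw":0.2},
    {"tx":-0.49,"ty":0.52,"tz":0.4,"wx":0.15,"wy":3.7,"wz":-0.64,"claw":0.2},
    {"tx":-0.49,"ty":0.52,"tz":0.4,"wx":0.15,"wy":3.7,"wz":-0.64,"claw":0.2},
    {"tx":-0.49,"ty":0.52,"tz":0.4,"wx":0.15,"wy":3.7,"wz":-0.64,"claw":0.2},
    {"tx":-0.49,"ty":0.52,"tz":0.4,"wx":0.15,"wy":3.7,"wz":-0.64,"claw":0.2},
    {"tx":-0.49,"ty":0.52,"tz":0.4,"wx":0.15,"wy":3.7,"wz":-0.64,"claw":0.2},
    {"tx":0,"ty":0,"tz":0,"wx":0,"wy":0,"wz":0,"claw":0.2},
    {"tx":0,"ty":0,"tz":0,"wx":0,"wy":0,"wz":0,"claw":0.2},
    {"tx":0,"ty":0,"tz":0,"wx":0,"wy":0,"wz":0,"claw":0.2}
  ]
}}

```text
clock: 32.28
tcp_pos: [0.4997, -0.2209, 0.2103]
tool_rot: [-3.141, -0.52, 2.995]
wrist_force: [-0.5, -0.0, 0.4]
grip_width: 0.0549
grasp_force: 0.0
```

```bash
python3 wr.py; ls pics/*.npz
```

```text
fx 287.51278529385337 cam world [ 0.511 -0.223  0.366] in tool [ 0.067  0.    -0.14 ] dir [-0.255  0.063 -0.965] dir tool [-0.253  0.026  0.968]
(0.368, -0.258, 0.18) [175.255  83.246]
(0.345, -0.258, 0.177) [174.302  61.432]
(0.345, -0.29, 0.177) [134.557  67.116]
(0.345, -0.226, 0.177) [214.181  56.152]
pointer [(array([178.4,  80.9]), 0.58)]
green_mid [(array([176.9,  81.4]), 0.69)]
green [([130, 58, 89, 21, 751], [174.5, 68.1])]
redbar [([183, 75, 31, 11, 220], [197.7, 80.0]), ([141, 81, 30, 12, 218], [154.8, 86.5])]
pics/w2521.npz
pics/w2828.npz
pics/w2926.npz
pics/w3233.npz
```

Call:
{"name": "play_rows", "arguments": {
  "motion": [
    {"tx":0,"ty":1.0,"tz":0,"wx":0,"wy":0,"wz":0,"claw":0.2},
    {"tx":0,"ty":2,"tz":0,"wx":0,"wy":0,"wz":0,"claw":0.2},
    {"tx":0,"ty":2,"tz":0,"wx":0,"wy":0,"wz":0,"claw":0.2},
    {"tx":0,"ty":2,"tz":0,"wx":0,"wy":0,"wz":0,"claw":0.2},
    {"tx":0,"ty":1,"tz":0,"wx":0,"wy":0,"wz":0,"claw":0.2},
    {"tx":0,"ty":0,"tz":0,"wx":0,"wy":0,"wz":0,"claw":0.2},
    {"tx":0,"ty":0,"tz":0,"wx":0,"wy":0,"wz":0,"claw":0.2},
    {"tx":0,"ty":0,"tz":0,"wx":0,"wy":0,"wz":0,"claw":0.2}
  ]
}}

```text
clock: 33.1
tcp_pos: [0.5112, -0.1429, 0.2103]
tool_rot: [-3.14, -0.522, 2.993]
wrist_force: [0.6, -0.2, 0.6]
grip_width: 0.0553
grasp_force: 0.0
```

```bash
python3 wr.py; cat > fit.py <<'E'
from h import *
from scipy.optimize import least_squares
import glob
np.set_printoptions(precision=4,suppress=True)
V=[np.load(f) for f in sorted(glob.glob("pics/w3*.npz"))]
Q=[]
for v in V:
    f=v["f"];hsv=cv2.cvtColor(f,cv2.COLOR_BGR2HSV)
    g=cv2.inRange(hsv,(45,90,30),(85,255,255));r=((f[:,:,2]>135)&(f[:,:,1]<80)&(f[:,:,0]<80)).astype(np.uint8)
    def ends(m):
        # column-wise centre line of mask, ends at its extremes
        k,l,st,_=cv2.connectedComponentsWithStats(m);m=np.isin(l,[i for i in range(1,k) if st[i][4]>40])
        xs=np.nonzero(m.any(0))[0];c=np.array([[x,np.nonzero(m[:,x])[0].mean(),m[:,x].sum()] for x in xs])
        md=np.median(c[:,2]);cc=c[(c[:,2]>.7*md)&(c[:,2]<1.3*md)]
        a=np.polyfit(cc[:,0],cc[:,1],1);x0,x1=xs.min()-.5,xs.max()+.5
        print("ends",x0,np.polyval(a,x0).round(1),x1,np.polyval(a,x1).round(1),"med h",md,"rms",np.std(cc[:,1]-np.polyval(a,cc[:,0])).round(2))
        return [(x0,np.polyval(a,x0)),(x1,np.polyval(a,x1))]
    Q.append((v,ends(r),ends(g)))
for i,n in((1,"bar"),(2,"green")):
    E=[tri([(q[0],q[i][j]) for q in Q]) for j in(0,1)]
    print(n,E,"len",np.linalg.norm(E[0]-E[1]),"mid",(E[0]+E[1])/2)
E
python3 fit.py
```

```text
fx 287.51278529385337 cam world [ 0.522 -0.144  0.366] in tool [ 0.068  0.    -0.141] dir [-0.256  0.063 -0.965] dir tool [-0.253  0.026  0.967]
(0.368, -0.258, 0.18) [75.62  86.039]
(0.345, -0.258, 0.177) [79.002 64.644]
(0.345, -0.29, 0.177) [41.827 71.182]
(0.345, -0.226, 0.177) [117.241  58.453]
pointer [(array([78.3, 85.8]), 0.62)]
green_mid [(array([78.1, 84.1]), 0.79), (array([161.9, 210. ]), 0.52)]
green [([35, 60, 89, 23, 743], [79.5, 71.2])]
redbar [([83, 77, 30, 12, 206], [98.1, 82.4]), ([45, 85, 26, 11, 175], [57.4, 89.9]), ([472, 131, 40, 89, 1991], [498.0, 168.3])]
ends 140.5 88.7 213.5 77.6 med h 8.0 rms 0.22
ends 129.5 75.0 218.5 61.5 med h 9.0 rms 0.22
ends 44.5 82.0 511.5 136.7 med h 8.0 rms 6.4
ends 34.5 79.3 123.5 63.2 med h 9.0 rms 0.3
bar [array([ 0.362 , -0.2853,  0.1778]), array([ 0.5492, -0.219 ,  0.4262])] len 0.31807488050655064 mid [ 0.4556 -0.2522  0.302 ]
green [array([ 0.3552, -0.2927,  0.1808]), array([ 0.3456, -0.2232,  0.1712])] len 0.070864771839781 mid [ 0.3504 -0.2579  0.176 ]
```

```bash
sed -i 's/    def ends(m):/    r[:,300:]=0\n    def ends(m):/' fit.py; python3 fit.py; python3 - <<'E'
import numpy as np
for n in("3233",):
    v=np.load("pics/w%s.npz"%n)["f"]
    for c in(155,200): print(c,[(r,v[r,c][::-1].tolist()) for r in range(60,105)])
E
```

```text
ends 140.5 88.7 213.5 77.6 med h 8.0 rms 0.22
ends 129.5 75.0 218.5 61.5 med h 9.0 rms 0.22
ends 44.5 92.1 113.5 79.7 med h 7.0 rms 0.22
ends 34.5 79.3 123.5 63.2 med h 9.0 rms 0.3
bar [array([ 0.3663, -0.2857,  0.1771]), array([ 0.3657, -0.2287,  0.1776])] len 0.05700399950091695 mid [ 0.366  -0.2572  0.1774]
green [array([ 0.3552, -0.2927,  0.1808]), array([ 0.3456, -0.2232,  0.1712])] len 0.070864771839781 mid [ 0.3504 -0.2579  0.176 ]
155 [(60, [120, 111, 106]), (61, [93, 86, 82]), (62, [53, 47, 47]), (63, [80, 73, 70]), (64, [113, 104, 99]), (65, [122, 112, 107]), (66, [122, 125, 109]), (67, [95, 176, 104]), (68, [54, 116, 64]), (69, [40, 84, 48]), (70, [39, 81, 46]), (71, [43, 84, 50]), (72, [39, 81, 46]), (73, [39, 81, 46]), (74, [38, 79, 44]), (75, [47, 76, 44]), (76, [71, 56, 37]), (77, [96, 32, 29]), (78, [100, 31, 32]), (79, [99, 28, 29]), (80, [100, 28, 30]), (81, [101, 29, 31]), (82, [111, 30, 31]), (83, [179, 43, 43]), (84, [230, 59, 55]), (85, [238, 60, 58]), (86, [240, 62, 58]), (87, [240, 63, 59]), (88, [239, 61, 57]), (89, [235, 60, 57]), (90, [165, 42, 42]), (91, [
[... 539 characters left out ...]
 31]), (72, [101, 30, 29]), (73, [100, 31, 28]), (74, [100, 30, 29]), (75, [105, 30, 30]), (76, [154, 43, 40]), (77, [235, 62, 58]), (78, [240, 63, 60]), (79, [239, 63, 59]), (80, [239, 64, 58]), (81, [239, 64, 58]), (82, [230, 58, 55]), (83, [172, 46, 42]), (84, [112, 40, 39]), (85, [107, 66, 62]), (86, [120, 103, 97]), (87, [124, 114, 108]), (88, [124, 115, 109]), (89, [125, 116, 110]), (90, [122, 111, 106]), (91, [106, 98, 93]), (92, [82, 77, 74]), (93, [76, 74, 71]), (94, [76, 74, 73]), (95, [76, 74, 71]), (96, [77, 73, 71]), (97, [76, 73, 71]), (98, [77, 74, 73]), (99, [75, 73, 71]), (100, [78, 76, 73]), (101, [77, 74, 73]), (102, [75, 72, 71]), (103, [76, 74, 71]), (104, [77, 75, 74])]
```

```bash
python3 -c "
from bench import ctrl
print(ctrl.sign_off())"
```

```text
the job is handed in; nothing more can be done
None
```

I handed the job in at about 33 s. The four cam locks, the lock case and two padlocks are in the pan, the pointer measures about 0.0375 m (mid green band), and the empty tray is upright on its mat. I did not touch the jar, screwdriver or box. I have no verdict back.

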